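Close up an instrument cassette with its finned hold-down combs

TASK

Pack the instrument cassette for the steriliser: lay the loose white mouth mirror straight across both blue finned rails, down in a free gap and centred like the instruments already there. Then set one loose hold-down comb on each rail, its fins slid down between the rail's fins and pressed fully home without forcing it, level and with its ends flush with the rail's ends, so that every instrument is held in. Leave the packed instruments and everything else on the bench where they are.

Things in the scene. Friction and masses are not known exactly. Their poses are not given: they have to be found in the camera images.
- cassette: open steel instrument cassette, fixed: tray with 20 mm walls, floor 5 mm above the bench. Origin at bench height midway between its two blue finned rails; x along the instruments (tray x -110..110), y along the rails (tray y -99..157, low wall at 99, beyond it a compartment, contents up to 45 mm high), z up. Instruments lie along x in one gap of both rails, handle centre then 18 mm above the bench
- rail_front (a point): top centre of the front rail (x = -45 mm in the cassette's frame, axes alike), 42 mm above the bench at its rounded fin tops. 11 upright fins 4 mm thick, 24 mm deep along x, at y = -70, -56 .. 70 mm; 10 gaps 10 mm wide, centred at y = -63, -49 .. 63; the gaps' floor is 14 mm above the bench
- rail_back (a point): top centre of the back rail (x = +45 mm in the cassette's frame), the same as the front rail
- comb_a_mid (a point): centre of a loose hold-down comb (110 g) standing on its fin tips, 27 mm above them; z up, y along it. From the tips up: 10 teal fins 18 mm long, 6 mm thick, 22 mm deep, round-tipped, 14 mm apart along y; steel spine 26 x 144 x 10 mm (z 18-28); black grip rib 12 mm thick in x, 70 mm long, 26 mm tall (z 28-54). Fully home its spine rests on the rail's fin tops: this point 9 mm above the rail's
- comb_b_mid (a point): centre of the second hold-down comb, the same as the first; either comb fits either rail, either way round; home, it stays 2 mm clear of the instruments
- mirror_mid (a point): centre of the handle of the loose mouth mirror (30 g), lying flat: white eight-sided handle 8 mm across, 124 mm long along x, red bands near its ends; 22 mm round mirror head flat at the +x end, its far edge 91 mm from this point, the other end at -62 mm. Either way round is right in the cassette
- probe_mid (a point): middle of a packed instrument (metal handle 8 mm across, 124 mm long, thin tips to +-86 mm, yellow bands), lying along the cassette's x in a gap of both rails
- scaler_mid (a point): middle of a second packed instrument (green bands), same size
- excavator_mid (a point): middle of a third packed instrument (orange bands), same size
- typodont: bystander: dental jaw model, tan base, pink gum, teeth; about 72 x 68 mm, 42 mm tall; origin under its centre
- impression_tray: bystander: steel impression tray about 120 x 66 mm, 20 mm tall; origin under its bowl
- dappen_dish: bystander: small green glass dish, 42 mm across, 28 mm tall
- wax_jar: bystander: amber jar with red cap, 52 mm across, 62 mm tall
- curing_light: bystander, fixed: hand lamp upright in its charging dock, 220 mm tall, dock 90 mm across and 30 mm tall, the lamp above 40 mm across; origin under its centre
- cement_pot: bystander: white pot with blue lid, 40 mm across, 36 mm tall; origin under its centre
- rubber_cup: bystander: open yellow mixing cup, 48 mm across, 32 mm tall; origin under its centre
- spatula: bystander: mixing spatula 176 mm long, 12 mm tall, lying behind the cassette; origin near its middle
Mind the look-alikes: they are no part of the job. Leave any red look-alike of the part that bears comb_a_mid alone. What is shaped like the part that bears comb_b_mid but orange is not meant.

How it is judged:
On the way, in this order (a step that is already met when the one before it is completed fails the run):
1. the mouth mirror lies in a free gap of both rails (z of mirror_mid in the frame of cassette below 0.0215 m and y of mirror_mid in the frame of cassette between -0.068 and 0.068 m and x of mirror_mid in the frame of cassette between -0.018 and 0.018 m and angle between the x axis of mirror_mid and the x axis of cassette, either way round below 0.06 rad), for 0.2 s.
2. a first comb is fully home on a rail (all of step 1 and ((x of comb_a_mid in the frame of rail_front between -0.007 and 0.007 m and y of comb_a_mid in the frame of rail_front between -0.005 and 0.005 m and z of comb_a_mid in the frame of rail_front below 0.0125 m and angle between comb_a_mid's own z axis and vertical below 0.08 rad and angle between the y axis of comb_a_mid and the y axis of rail_front, either way round below 0.06 rad) or (x of comb_a_mid in the frame of rail_back between -0.007 and 0.007 m and y of comb_a_mid in the frame of rail_back between -0.005 and 0.005 m and z of comb_a_mid in the frame of rail_back below 0.0125 m and angle between comb_a_mid's own z axis and vertical below 0.08 rad and angle between the y axis of comb_a_mid and the y axis of rail_back, either way round below 0.06 rad) or (x of comb_b_mid in the frame of rail_front between -0.007 and 0.007 m and y of comb_b_mid in the frame of rail_front between -0.005 and 0.005 m and z of comb_b_mid in the frame of rail_front below 0.0125 m and angle between comb_b_mid's own z axis and vertical below 0.08 rad and angle between the y axis of comb_b_mid and the y axis of rail_front, either way round below 0.06 rad) or (x of comb_b_mid in the frame of rail_back between -0.007 and 0.007 m and y of comb_b_mid in the frame of rail_back between -0.005 and 0.005 m and z of comb_b_mid in the frame of rail_back below 0.0125 m and angle between comb_b_mid's own z axis and vertical below 0.08 rad and angle between the y axis of comb_b_mid and the y axis of rail_back, either way round below 0.06 rad))), for 0.2 s.
At the end, for the whole second after the job is handed in: All four instruments lie in a gap of both rails: centre under 21.5 mm high, within 18 mm of the middle lengthwise, 0.06 rad of straight. One comb on each rail: within 7 mm across, 5 mm along, under 12.5 mm above the fin tops (home 9), 0.06 rad of its line, 0.08 rad of level. All at rest (all of step 1 and z of each of probe_mid, scaler_mid, excavator_mid in the frame of cassette below 0.0215 m and y of probe_mid in the frame of cassette between -0.068 and 0.068 m and x of probe_mid in the frame of cassette between -0.018 and 0.018 m and angle between the x axis of each of probe_mid, scaler_mid, excavator_mid and the x axis of cassette, either way round below 0.06 rad and y of scaler_mid in the frame of cassette between -0.068 and 0.068 m and x of scaler_mid in the frame of cassette between -0.018 and 0.018 m and y of excavator_mid in the frame of cassette between -0.068 and 0.068 m and x of excavator_mid in the frame of cassette between -0.018 and 0.018 m and ((x of comb_a_mid in the frame of rail_front between -0.007 and 0.007 m and y of comb_a_mid in the frame of rail_front between -0.005 and 0.005 m and z of comb_a_mid in the frame of rail_front below 0.0125 m and angle between each of comb_a_mid, comb_b_mid's own z axis and vertical below 0.08 rad and angle between the y axis of comb_a_mid and the y axis of rail_front, either way round below 0.06 rad and x of comb_b_mid in the frame of rail_back between -0.007 and 0.007 m and y of comb_b_mid in the frame of rail_back between -0.005 and 0.005 m and z of comb_b_mid in the frame of rail_back below 0.0125 m and angle between the y axis of comb_b_mid and the y axis of rail_back, either way round below 0.06 rad) or (x of comb_a_mid in the frame of rail_back between -0.007 and 0.007 m and y of comb_a_mid in the frame of rail_back between -0.005 and 0.005 m and z of comb_a_mid in the frame of rail_back below 0.0125 m and angle between each of comb_a_mid, comb_b_mid's own z axis and vertical below 0.08 rad and angle between the y axis of comb_a_mid and the y axis of rail_back, either way round below 0.06 rad and x of comb_b_mid in the frame of rail_front between -0.007 and 0.007 m and y of comb_b_mid in the frame of rail_front between -0.005 and 0.005 m and z of comb_b_mid in the frame of rail_front below 0.0125 m and angle between the y axis of comb_b_mid and the y axis of rail_front, either way round below 0.06 rad)) and linear speed of each of mirror, comb_a, comb_b below 0.02 m/s); the robot touches nothing.
It fails at once if a bystander on the bench is disturbed (moved more than 25 mm) (distance of any of typodont, impression_tray, dappen_dish, wax_jar, spatula, cement_pot, rubber_cup from where it was at the start of the episode above 0.025 m).
It fails at once if a packed instrument is disturbed (moved more than 20 mm) (distance of any of probe_mid, scaler_mid, excavator_mid from where it was at the start of the episode above 0.02 m).
It fails at once if a comb is forced against the cassette (over 45 N) (contact force between any of comb_a, comb_b and cassette above 45 N).
It also fails if it takes over 72 s, if anything falls off the work surface, if the arm or the gripper's body presses on something with over 40 N, if the wrist force passes 120 N, or if a joint passes its speed limit or range.

ROBOT

A 6-joint arm with a two-finger parallel gripper is mounted at the origin on the work surface. World frame = base frame: x ahead of the robot, y to its left, z up, the work surface at z = 0. Lengths are in m, angles in rad, forces in N, time in s.
With the tool pointing down it reaches from about 0.225 to 0.875 m from the base axis. Payload 3.4 kg.
Tool frame: the origin (TCP) lies on the centre line of the jaws, within the pads' length; the fingertips stand 19 mm ahead of it and the grasp point (between the pads) is the TCP (nose_length is the distance from the TCP to the fingertips, in m); z points along the fingers, y is the direction in which the jaws open and shut (so a half turn about z gives the same grasp; the last joint's range is limited). The gripper opens to 85 mm and grips with 20 to 120 N. Pads are 22 mm wide; open, the fingers measure 114 mm over their backs; the gripper's body (76 mm by 85 mm) begins 54 mm behind the grasp point. The pads swing forward as they close: fully open they stand 13 mm farther back than shut.
Start: joints at [-1.254, 0.276, 1.505, -0, 1.361, -0.121], TCP at [0.244, -0.521, 0.25] pointing down, gripper open.
Joint ranges: [-2.89, 2.89], [-0.75, 2.08], [0.22, 2.7], [-1.18, 4.32], [0.11, 2.71], [-2.7, 2.7]. Speed limits (rad/s): [2.57, 2.57, 3.14, 3.14, 3.14, 3.14].

INTERFACE

Orientations are given as a unit quaternion [w, x, y, z].
In Python, from rig import * gives the robot as it stands.
- The arm moves only by the shell command python3 -m jog 'ROWS' [OPENING] [FORCE]. ROWS is JSON, one flat list of numbers, 6 for each row, row after row: the shift along the tool's x, y, z in mm, then the turn, a rotation vector about the tool's x, y, z in degrees. In form: [tx, ty, tz, wx, wy, wz, tx, ty, tz, wx, wy, wz, ...]. A call has 1 to 10 rows; each row is the pose to reach, as a shift and turn from the pose commanded when the call began, along the tool's axes at that moment; what a row does not reach only later rows make up. A row lasts 1/8 s, in which the tool goes at most 62.5 mm and 10.7 degrees, less where a joint would pass 70% of its speed; a pose out of reach is approached as far as the arm can. A call with a gripper value outside its range is refused whole. OPENING is the closure, from 0 (fully open) to 1 (shut), set as the call begins (- or left out, the last holds). The fingers move at their own pace and stop on an object; FORCE is the grip in N (left out, the last holds). Time passes only in rows, so rows that repeat a pose let the fingers close. It gives the time, the measured TCP pose, the force and the opening at its end, in the units of the state.
- get_state(): the state, without advancing time (a new reading comes with each control period).
- get_image(name): name is "scene" or "top"; returns a dict with "frame" (384x512x3 uint8, red, green, blue), "camera_matrix" (3x3 intrinsics, pixels), "k1" (the pictures are not rectified: a ray, as slopes to the right and down, at radius r is drawn at 1 + k1 r^2 times it, then the intrinsics apply), "rvec" (rotation vector, rad) and "tvec" (3), from world to camera coordinates, as OpenCV has them. Camera axes: x right, y down, z forward; pixel columns grow to the right and rows downward; lengths in m; the calibration is good to about 2 mm. A picture is of the moment at which its call begins. There is no depth.
- sign_off(): hands the job in, once; it reports no verdict.
The state is a dict: "clock": time; "qpos": joint angles; "qd": joint speeds; "effort": joint torques, N m; "position": TCP position; "ee_rot": TCP orientation; "contact_force": force on the tool from outside, world axes, zero at the start; "moment": the same for the moment, N m; "width": finger opening in m.
Only numpy, scipy, OpenCV 4.12 (cv2) and the standard library are available. Lean on these libraries where they do the work, as an engineer would, in place of code of your own. Each camera call takes 0.05 s, during which the arm holds its last target.

## Working session

There is one attempt and no reset: what is moved stays moved. The work goes in short steps, Python scripts to look and compute and a shell command to move; the robot and the scene stay as the last step left them, time stands still between calls to the robot, and variables do not carry over. Pictures are saved under pics/ and viewed, and the job is handed in when it is done.

```bash
mkdir -p pics; ls; python3 - <<'E'
from rig import *
import cv2
s=get_state();print(s)
for n in("scene","top"):
    d=get_image(n);cv2.imwrite(f"pics/{n}0.png",cv2.cvtColor(d["frame"],cv2.COLOR_RGB2BGR))
    print(n,d["camera_matrix"],d["k1"],d["rvec"],d["tvec"])
E
```

```text
pics
{'clock': 0.0, 'qpos': array([-1.25400087e+00,  2.76583578e-01,  1.50617687e+00,  1.41830425e-05,
        1.36070567e+00, -1.20981832e-01]), 'qd': array([-0.00054141, -0.0004629 ,  0.00051694,  0.00177148, -0.00030643,
       -0.00079365]), 'effort': array([-2.62593458e-03, -4.16789138e+01, -2.45811832e+01, -5.45319799e-04,
        1.10081464e-02, -7.36505683e-07]), 'position': array([ 0.24360461, -0.52027511,  0.24942877]), 'ee_rot': array([-9.32925938e-04,  9.76139272e-01,  2.17143374e-01, -8.46652096e-05]), 'contact_force': array([ 0.01191906, -0.5871064 , -0.06069381]), 'moment': array([ 0.0114605 ,  0.00477013, -0.0477545 ]), 'width': 0.08562400070625469}
scene [[365.4073011    0.         259.80568238]
 [  0.         365.4073011  196.14049297]
 [  0.           0.           1.        ]] 0.03144879752477054 [ 2.0027244   1.17910012 -0.5248105 ] [-0.23671647 -0.25009528  1.67377636]
top [[491.98644183   0.         254.70252479]
 [  0.         491.98644183 184.85596721]
 [  0.           0.           1.        ]] -0.09849400212845368 [ 2.1615735  -2.21907387  0.06715113] [1.30245750e-03 5.53657765e-01 1.37969488e+00]
```

View pics/scene0.png

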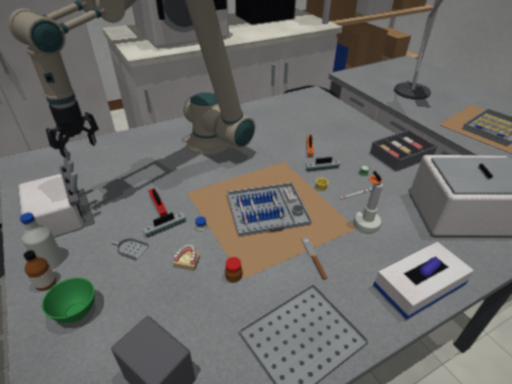

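View pics/top0.png

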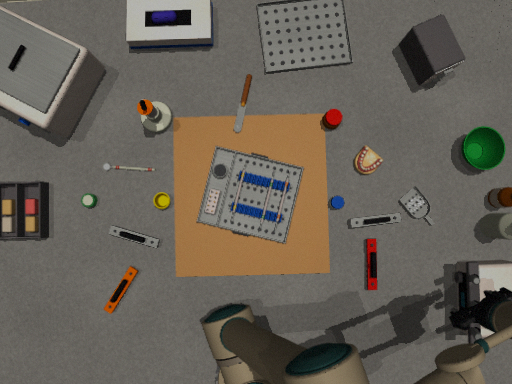

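The top view shows the cassette at about (250,195) and the mirror at (128,168). There are four comb-like parts: two steel with black ribs at (134,237) and (375,220), which are the real ones, plus a red one at (372,263) and an orange one at (121,289), which are look-alikes. Next I'll take close crops.

```bash
cat > h.py <<'E'
from rig import *
import numpy as np, cv2
def cam(d):
    R=cv2.Rodrigues(np.array(d["rvec"],float))[0];return np.array(d["camera_matrix"]),d["k1"],R,np.array(d["tvec"],float).ravel()
def ray(d,px):
    K,k1,R,t=cam(d)
    dd=cv2.undistortPoints(np.array([[px]],float),K,np.array([k1,0,0,0.]))[0,0]
    v=R.T@np.array([dd[0],dd[1],1]);c=-R.T@t
    return c,v
def cast(d,px,z):
    c,v=ray(d,px);s=(z-c[2])/v[2];return c+s*v
def proj(d,P):
    K,k1,R,t=cam(d)
    return cv2.projectPoints(np.array(P,float).reshape(-1,1,3),R and 0 or cv2.Rodrigues(R)[0],t,K,np.array([k1,0,0,0.]))[0].reshape(-1,2) if False else cv2.projectPoints(np.array(P,float).reshape(-1,1,3),cv2.Rodrigues(R)[0],t,K,np.array([k1,0,0,0.]))[0].reshape(-1,2)
def crop(d,x0,y0,x1,y1,f,name):
    im=cv2.cvtColor(d["frame"],cv2.COLOR_RGB2BGR)[y0:y1,x0:x1]
    cv2.imwrite(name,cv2.resize(im,None,fx=f,fy=f,interpolation=cv2.INTER_CUBIC))
E
python3 - <<'E'
from h import *
d=get_image("top")
crop(d,190,140,310,250,5,"pics/cas.png")
a=[]
im=cv2.cvtColor(d["frame"],cv2.COLOR_RGB2BGR)
c=lambda x,y:cv2.resize(im[y:y+60,x:x+80],None,fx=5,fy=5,interpolation=cv2.INTER_CUBIC)
cv2.imwrite("pics/three.png",np.vstack([np.hstack([c(95,140),c(95,210)]),np.hstack([c(335,190),c(335,235)])]))
for p in[(134,237),(375,220),(128,168),(250,195)]:print(p,cast(d,p,0.02))
E
```

```text
(134, 237) [0.41426274 0.33269116 0.02      ]
(375, 220) [ 0.44445493 -0.35189158  0.02      ]
(128, 168) [0.61107246 0.34750779 0.02      ]
(250, 195) [0.52492047 0.00082609 0.02      ]
```

View pics/cas.png

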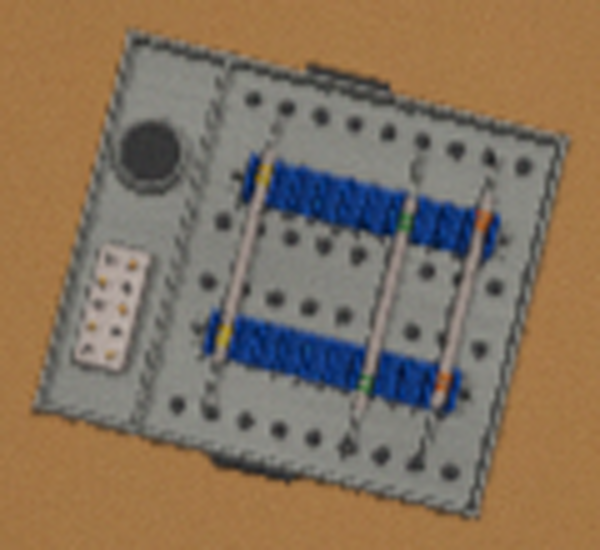

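View pics/three.png

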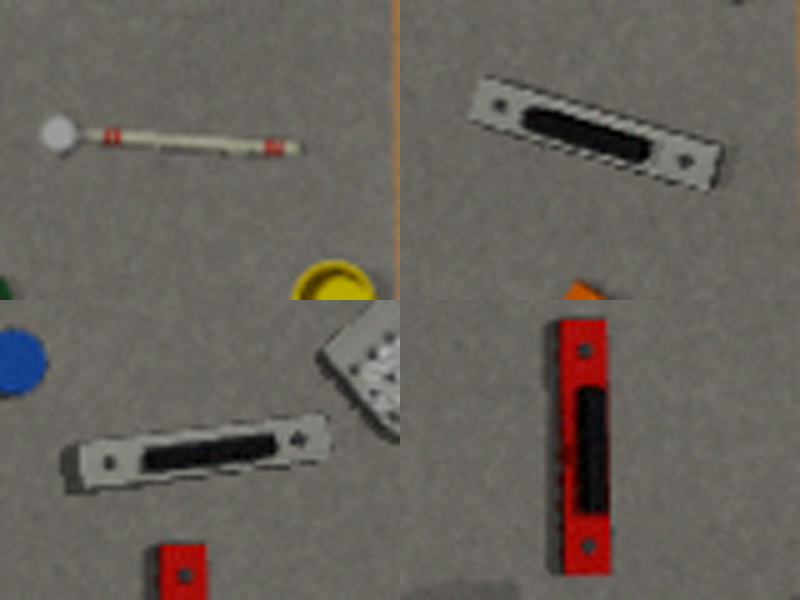

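```bash
cat > meas.py <<'E'
from h import *
d=get_image("top");f=cv2.GaussianBlur(d["frame"],(3,3),0);hsv=cv2.cvtColor(f,cv2.COLOR_RGB2HSV);H,S,V=[hsv[...,i].astype(int) for i in range(3)]
def blobs(m,roi,amin):
    x0,y0,x1,y1=roi;mm=np.zeros_like(m,np.uint8);mm[y0:y1,x0:x1]=m[y0:y1,x0:x1]
    cs,_=cv2.findContours(mm,cv2.RETR_EXTERNAL,cv2.CHAIN_APPROX_NONE)
    out=[]
    for c in cs:
        k=np.zeros_like(mm);cv2.drawContours(k,[c],-1,1,-1);k&=mm
        ys,xs=np.nonzero(k)
        if len(xs)>=amin:out.append((len(xs),xs.mean(),ys.mean(),cv2.minAreaRect(c)))
    return sorted(out,key=lambda o:-o[0])
cas=(190,140,310,250)
for n,m,z in(("blue",(H>100)&(H<130)&(S>130),.040),("yel",(H>20)&(H<32)&(S>120)&(V>120),.020),("green",(H>45)&(H<85)&(S>80),.020),("orng",(H>5)&(H<16)&(S>150)&(V>140),.020)):
    for b in blobs(m,(205,160,298,235),2)[:4]:print(n,b[0],np.round(b[1:3],1),np.round(cast(d,b[1:3],z)*1e3,1))
red=((H<8)|(H>172))&(S>90)
R=[]
for b in blobs(red,(95,150,160,180),2)[:4]:p=cast(d,b[1:3],.004)*1e3;R.append(p);print("mirror band",b[0],np.round(b[1:3],1),np.round(p,1))
# combs
for n,roi in(("L",(100,215,170,258)),("R",(340,205,410,238))):
    m=(V>125)&(S<40)
    for b in blobs(m,roi,60)[:2]:
        q=cv2.boxPoints(b[3]);P=np.array([cast(d,p,.028) for p in q])*1e3
        print(n,b[0],"rect c",np.round(cast(d,b[3][0],.028)*1e3,1),"sides",np.round(np.linalg.norm(np.diff(P[:,:2],axis=0),axis=1),1))
        e=[P[1]-P[0],P[2]-P[1]];e=max(e,key=np.linalg.norm);print("  ang",np.degrees(np.arctan2(e[1],e[0])))
    for b in blobs((V<60),roi,4)[:4]:print("  dark",b[0],np.round(b[1:3],1),np.round(cast(d,b[1:3],.054)*1e3,1),"at28",np.round(cast(d,b[1:3],.028)*1e3,1),np.round(b[3][1],1),b[3][2])
E
python3 meas.py
```

```text
blue 227 [256.7 179.6] [566.7 -19.2  40. ]
blue 225 [249.1 210.3] [481.5   4.3  40. ]
blue 95 [277.9 184.8] [550.6 -77.9  40. ]
blue 94 [270.5 215.6] [465.3 -54.8  40. ]
yel 4 [234.2 206.8] [492.9  46.2  20. ]
yel 2 [242.  174.5] [583.7  22.   20. ]
green 4 [270.5 184. ] [554.6 -58.   20. ]
mirror band 10 [149.2 169. ] [608.1 289.8   4. ]
mirror band 9 [117. 167.] [616.5 383.9   4. ]
  dark 134 [132.1 236.6] [416.8 329.6  54. ] at28 [415.8 336.1  28. ] [25.6  5.6] 16.699243545532227
  dark 116 [376.7 220.2] [ 444.4 -348.2   54. ] at28 [ 444.  -354.7   28. ] [ 4.4 25.6] 82.40535736083984
  dark 15 [405.7 209.7] [ 471.1 -431.1   54. ] at28 [ 471.2 -439.1   28. ] [11.4  1.2] 51.34019470214844
```

```bash
cat > cas.py <<'E'
from h import *
d=get_image("top");f=d["frame"];hsv=cv2.cvtColor(f,cv2.COLOR_RGB2HSV);H,S,V=[hsv[...,i].astype(int) for i in range(3)]
mat=((H>8)&(H<22)&(S>100)).astype(np.uint8)
m=np.zeros_like(mat);m[120:270,180:322]=1-mat[120:270,180:322]
m=cv2.morphologyEx(m,cv2.MORPH_OPEN,np.ones((3,3),np.uint8))
cs,_=cv2.findContours(m,cv2.RETR_EXTERNAL,cv2.CHAIN_APPROX_NONE);c=max(cs,key=cv2.contourArea)
# subpixel: map contour to z=.02 ; 
P=np.array([cast(d,p,.02)[:2] for p in c[:,0].astype(float)])*1e3
print(len(P))
# iterate frame
psi=np.radians(-15.0);o=np.array([525.,-10.])
for it in range(8):
    R=np.array([[np.cos(psi),-np.sin(psi)],[np.sin(psi),np.cos(psi)]]);L=(P-o)@R
    a=[]
    top=L[(abs(L[:,0]-110)<6)&(abs(L[:,1])<150)&(L[:,1]>-90)&(abs(L[:,1]-29)>40)]
    bot=L[(abs(L[:,0]+110)<6)&(L[:,1]>-90)&(L[:,1]<150)&(abs(L[:,1]-29)>40)]
    lf=L[(abs(L[:,1]-157)<8)&(abs(L[:,0])<100)];rt=L[(abs(L[:,1]+99)<8)&(abs(L[:,0])<100)]
    ft=lambda A,i:np.polyfit(A[:,i],A[:,1-i],1)
    t,b,l,r=ft(top,1),ft(bot,1),ft(lf,0),ft(rt,0)
    dx=(t[1]+b[1])/2;dy=((l[1]-157)+(r[1]+99))/2
    # rotation +e : top line slope dx/dy=-e ; left slope dy/dx=+e
    e=(-t[0]-b[0]+l[0]+r[0])/4
    o=o+R@np.array([dx,dy]);psi+=e
print("o",o,"psi",np.degrees(psi),"w",t[1]-b[1],"h",l[1]-r[1],[np.degrees(x[0]) for x in(t,b,l,r)])
def loc(p):return (np.array(p)[:2]-o)@R
print("cam",-cam(d)[2].T@cam(d)[3])
# rail ends via blue profile
blue=(((H>100)&(H<130)&(S>110))).astype(np.uint8)
for x0 in(-45,45):
  row=[]
  for y in np.arange(-80,80.1,1):
    w=o+R@np.array([x0,y]);u=proj(d,[w[0]/1e3,w[1]/1e3,.042])[0]
    row.append(cv2.getRectSubPix(f[...,2].astype(np.float32)-f[...,0],(1,1),(float(u[0]),float(u[1])))[0,0])
  row=np.array(row);k=np.where(row>30)[0];print("rail",x0,"ext",-80+k[0],-80+k[-1]);print(row[::2].astype(int).tolist())
for n,p in(("yel",(234.2,206.8)),("yel",(242,174.5)),("grn",(270.5,184))):print(n,loc(cast(d,p,.018)*1e3))
np.save("cas.npy",[o[0],o[1],psi])
for p in ((100,225),(120,232),(134,245),(134,252),(345,223),(360,221),(360,232)):print(p,f[p[1],p[0]])
E
python3 cas.py
```

```text
327Traceback (most recent call last):
  File "cas.py", line 19, in <module>
    t,b,l,r=ft(top,1),ft(bot,1),ft(lf,0),ft(rt,0)
                                ~~^^^^^^
  File "cas.py", line 18, in <lambda>
    ft=lambda A,i:np.polyfit(A[:,i],A[:,1-i],1)
                  ~~~~~~~~~~^^^^^^^^^^^^^^^^^^^
    raise TypeError("expected non-empty vector for x")
TypeError: expected non-empty vector for x
```

```bash
sed -i 's/o=np.array(\[525.,-10.\])/o=np.array([523.,-27.])/; s/<6)/<(12-it))/g; s/<8)/<(13-it))/g' cas.py; python3 cas.py
```

```text
327
o [519.96681119 -27.01347289] psi -15.375757977135663 w 221.00384220391987 h 256.0023754264926 [np.float64(-0.08858228953555407), np.float64(0.06534224994527851), np.float64(-0.020570972191126125), np.float64(-0.002669067399197809)]
cam [ 0.46828515 -0.0117919   1.41090983]
rail -45 ext -72 73
[-3, -3, 0, 9, 43, 74, 67, -15, -62, -90, -89, 15, 82, 89, 78, 85, 92, 103, 102, 96, 73, 77, 95, 117, 105, 100, 94, 49, 11, -11, -14, 10, 57, 117, 74, 67, 84, 99, 104, 111, 119, 99, 95, 117, 102, 96, 98, 113, 98, 85, 110, 103, 93, 84, 104, 99, 83, 102, 103, 96, 84, 102, 115, 116, 106, 101, 96, 84, 66, 18, -84, -96, -63, -8, 53, 72, 50, 10, -1, -1, -5]
rail 45 ext -72 72
[-3, -2, -2, 7, 35, 96, 62, 0, -39, -42, -19, 34, 88, 95, 74, 108, 108, 99, 97, 102, 97, 76, 101, 110, 100, 94, 92, 72, 13, -4, -3, 10, 58, 92, 92, 86, 93, 101, 101, 103, 102, 89, 102, 115, 101, 103, 107, 112, 86, 91, 107, 101, 96, 96, 111, 91, 86, 107, 99, 91, 86, 109, 96, 83, 98, 99, 92, 76, 75, 12, -89, -83, -86, -63, 40, 69, 51, 1, -1, -2, -6]
yel [-45.6942523   63.57567788]
yel [48.576316   64.26036995]
grn [ 41.7210864  -20.76250481]
(100, 225) [105 106  98]
(120, 232) [28 23 28]
(134, 245) [104 101  95]
(134, 252) [97 94 89]
(345, 223) [101  96  89]
(360, 221) [130 131 119]
(360, 232) [101  99  91]
```

```bash
cat > plan.py <<'E'
import sys
from h import *
from scipy.spatial.transform import Rotation as Ro
def plan(x,y,z,yaw):
    s=get_state();q=s["ee_rot"];R=Ro.from_quat([q[1],q[2],q[3],q[0]])
    T=Ro.from_euler('z',yaw,degrees=True)*Ro.from_quat([1,0,0,0])
    dp=R.inv().apply(np.array([x,y,z])-s["position"]*1e3);dr=(R.inv()*T).as_rotvec(degrees=True)
    print("shift",np.round(dp,1),"turn",np.round(dr,2),"pos",np.round(s["position"]*1e3,1),"q",np.round(np.degrees(s["qpos"]),1),"w",round(s["width"]*1e3,1),"F",np.round(s["contact_force"],1),"t",s["clock"])
if __name__=="__main__": plan(*map(float,sys.argv[1:]))
E
python3 plan.py 612.3 336.9 150 84.9
python3 - <<'E'
from h import *
d=get_image("scene");e=get_image("top")
print(proj(d,[[.6123,.3369,.004],[.6081,.2898,.004],[.6165,.3839,.004],[.52,-.027,.042]]))
crop(d,300,130,400,205,8,"pics/sc1.png")
print(cast(e,(157,117),.03))
E
```

```text
shift [ 697.3 -620.4  100.4] turn [-3.000e-02 -2.000e-02 -5.982e+01] pos [ 243.7 -520.6  250. ] q [-71.8  15.8  86.2   0.   78.   -6.9] w 85.9 F [-0.1  0.4 -0.5] t 0.3
[[353.67710859 193.90791651]
 [343.31037677 197.03010535]
 [363.80922317 190.85950895]
 [259.07383039 201.87980963]]
[0.75391339 0.26034979 0.03      ]
```

View pics/sc1.png

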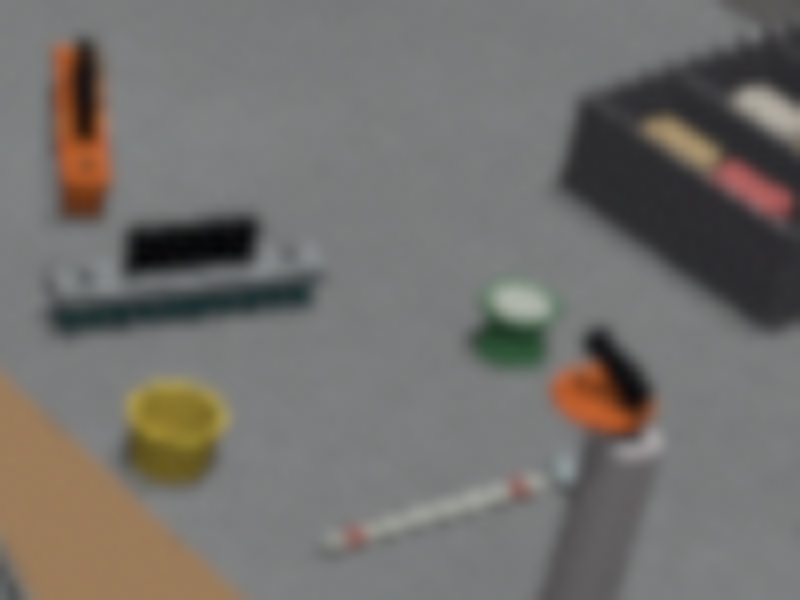

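The crop shows the white, red-banded mirror with bands at scene (344.6,197) and (364.9,191), near where the top view predicts. The steel and teal comb at (323,165) is a real one, and the orange one at (310,145) is the look-alike. I'll move above the mirror with the fingers partly closed.

```bash
python3 -m jog '[697,-620,50,0,0,-30,697,-620,50,0,0,-59.8,697,-620,50,0,0,-59.8,697,-620,50,0,0,-59.8,697,-620,50,0,0,-59.8,697,-620,50,0,0,-59.8,697,-620,50,0,0,-59.8,697,-620,50,0,0,-59.8,697,-620,50,0,0,-59.8,697,-620,50,0,0,-59.8]' 0.55 30; python3 plan.py 612.3 336.9 100 84.9
```

```text
clock: 1.65
position: [0.491, 0.0546, 0.2171]
ee_rot: [0.001, 0.738, 0.675, 0.0]
contact_force: [1.1, -0.6, 0.2]
width: 0.0381
shift [292.   95.6 117.1] turn [0.08 0.02 0.  ] pos [491.   54.6 217.1] q [-1.7 10.1 98.9 -0.  70.9  3.4] w 38.1 F [ 1.1 -0.6  0.2] t 1.65
```

```bash
python3 -m jog '[292,95,80,0,0,0,292,95,80,0,0,0,292,95,80,0,0,0,292,95,80,0,0,0,292,95,80,0,0,0,292,95,80,0,0,0,292,95,80,0,0,0,292,95,80,0,0,0]'; python3 plan.py 612.3 336.9 21 84.9; python3 - <<'E'
from h import *
d=get_image("scene");crop(d,300,100,400,205,5,"pics/s2.png");d=get_image("top");crop(d,90,130,190,220,6,"pics/t2.png")
E
```

```text
clock: 2.65
position: [0.6107, 0.3335, 0.1376]
ee_rot: [0.0, 0.738, 0.674, -0.0]
contact_force: [0.5, -0.1, 1.3]
width: 0.0382
shift [  3.6   1.2 116.6] turn [ 0.02  0.03 -0.08] pos [610.7 333.5 137.6] q [22.9 30.1 79.5 -0.  70.4 28.1] w 38.2 F [ 0.5 -0.1  1.3] t 2.65
```

View pics/s2.png

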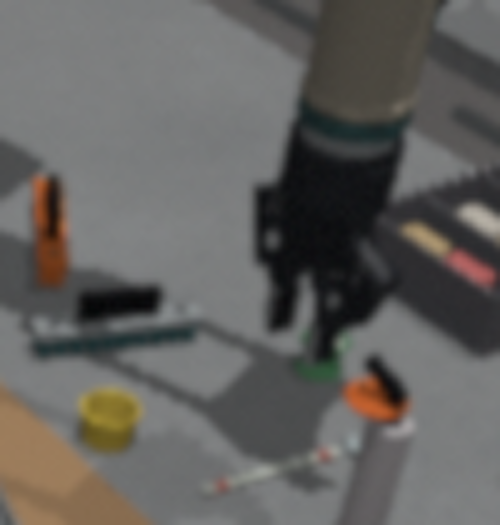

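View pics/t2.png

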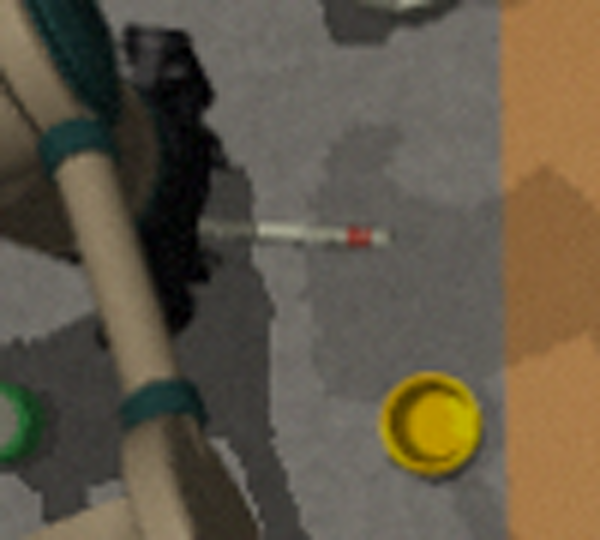

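```bash
python3 -m jog '[3,1,50,0,0,0,3,1,95,0,0,0,3,1,105,0,0,0,3,1,105,0,0,0]'; python3 plan.py 612.3 336.9 21 84.9
```

```text
clock: 3.25
position: [0.6126, 0.3373, 0.0324]
ee_rot: [0.0, 0.738, 0.675, 0.0]
contact_force: [-0.4, 0.4, 0.2]
width: 0.0387
shift [-0.5 -0.2 11.4] turn [ 0.02 -0.   -0.06] pos [612.6 337.3  32.4] q [23.1 35.7 85.6 -0.  58.7 28.3] w 38.7 F [-0.4  0.4  0.2] t 3.25
```

```bash
python3 -m jog '[0,0,8,0,0,0,0,0,11,0,0,0,0,0,11,0,0,0]'; python3 -m jog '[0,0,0,0,0,0,0,0,0,0,0,0,0,0,0,0,0,0,0,0,0,0,0,0,0,0,0,0,0,0]' 1 35;python3 plan.py 612.3 336.9 21 84.9
```

```text
clock: 3.62
position: [0.6123, 0.3379, 0.0213]
ee_rot: [0.0, 0.738, 0.675, 0.0]
contact_force: [0.3, -0.6, 0.8]
width: 0.0381
clock: 4.25
position: [0.6124, 0.3379, 0.0212]
ee_rot: [0.0, 0.738, 0.675, 0.0]
contact_force: [-0.4, 0.2, 3.6]
width: 0.0063
shift [-1.   0.   0.2] turn [ 0.03 -0.01 -0.01] pos [612.4 337.9  21.2] q [23.2 36.3 86.2 -0.  57.4 28.3] w 6.3 F [-0.4  0.2  3.6] t 4.25
```

```bash
python3 -m jog '[0,0,0,0,0,0,0,0,0,0,0,0]'; python3 -m jog '[0,0,-20,0,0,0,0,0,-40,0,0,0,0,0,-40,0,0,0]';python3 plan.py 612.3 336.9 21 84.9; python3 - <<'E'
from h import *
d=get_image("scene");crop(d,300,130,400,205,7,"pics/s3.png")
E
```

```text
clock: 4.5
position: [0.6124, 0.338, 0.0212]
ee_rot: [0.0, 0.738, 0.675, 0.0]
contact_force: [-0.7, -0.1, 3.9]
width: 0.0064
clock: 4.88
position: [0.6131, 0.3381, 0.0618]
ee_rot: [0.001, 0.738, 0.675, 0.001]
contact_force: [-0.4, -0.7, -0.1]
width: 0.0063
shift [-1.3 -0.8 40.8] turn [ 0.14 -0.06 -0.02] pos [613.1 338.1  61.8] q [23.2 34.  84.  -0.  61.8 28.3] w 6.3 F [-0.4 -0.7 -0.1] t 4.875
```

View pics/s3.png

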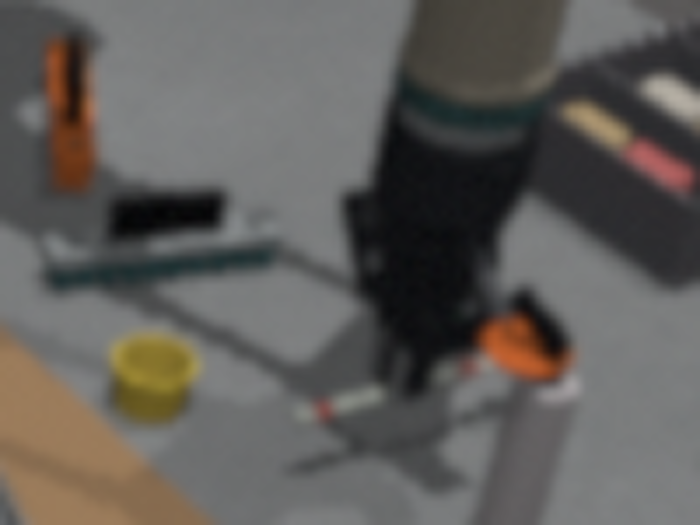

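```bash
python3 -m jog '[0,0,-50,0,0,0,0,0,-60,0,0,0]';python3 plan.py 525.5 -6.8 120 164.6
```

```text
clock: 5.18
position: [0.6136, 0.3384, 0.1228]
ee_rot: [0.001, 0.738, 0.675, 0.002]
contact_force: [0.3, 0.6, -0.0]
width: 0.0059
shift [-351.7  -57.     1.8] turn [ 2.600e-01  6.000e-02 -7.971e+01] pos [613.6 338.4 122.8] q [23.2 31.  80.1 -0.  68.6 28.3] w 5.9 F [ 0.3  0.6 -0. ] t 5.175
```

```bash
python3 -m jog '[-352,-57,0,0,0,-79.7,-352,-57,0,0,0,-79.7,-352,-57,0,0,0,-79.7,-352,-57,0,0,0,-79.7,-352,-57,0,0,0,-79.7,-352,-57,0,0,0,-79.7,-352,-57,0,0,0,-79.7,-352,-57,0,0,0,-79.7,-352,-57,0,0,0,-79.7,-352,-57,0,0,0,-79.7]';python3 plan.py 525.5 -6.8 100 164.6; python3 - <<'E'
from h import *
d=get_image("scene");crop(d,200,120,330,240,6,"pics/s4.png");d=get_image("top");crop(d,180,120,310,250,4,"pics/t4.png")
E
```

```text
clock: 6.42
position: [0.5236, -0.0075, 0.1201]
ee_rot: [-0.001, 0.135, 0.991, -0.0]
contact_force: [0.3, -0.0, -0.3]
width: 0.0064
shift [-1.7  1.2 20.1] turn [-0.01 -0.08 -0.1 ] pos [523.6  -7.5 120.1] q [ -8.4  17.7 103.7  -0.   58.7 -82.9] w 6.4 F [ 0.3 -0.  -0.3] t 6.425
```

View pics/s4.png

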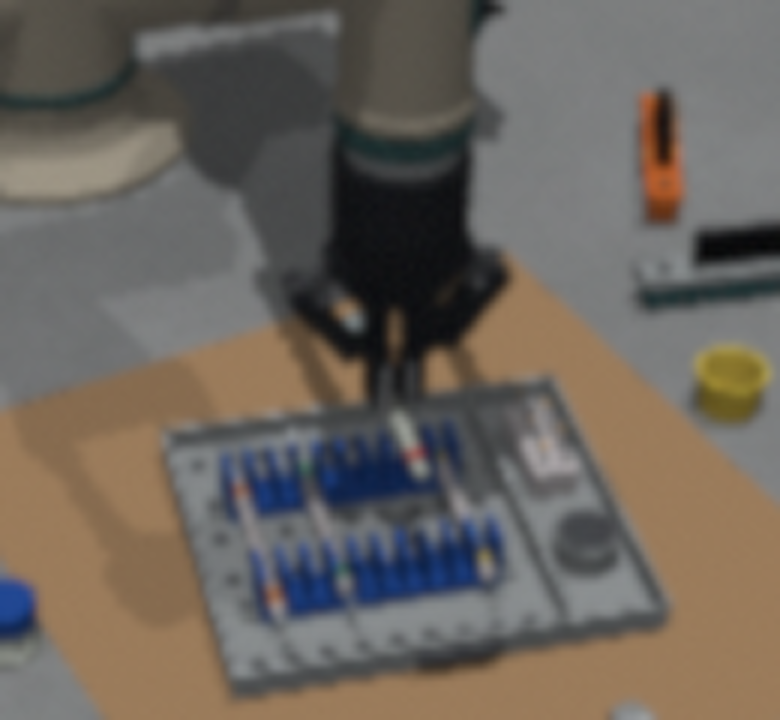

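View pics/t4.png

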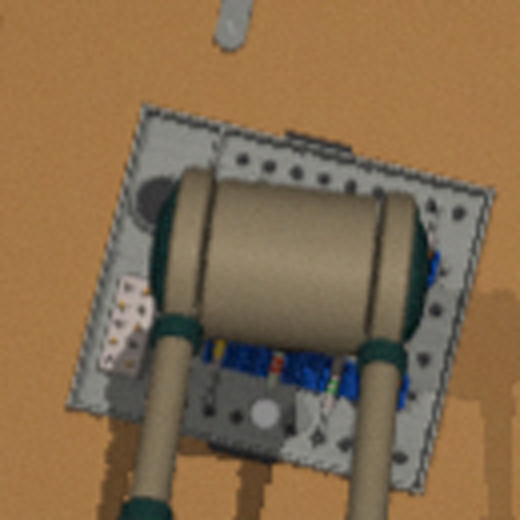

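The handle is level in the jaws. The head end shows at top (246,223) with its red band at (249,211), and the other band shows at scene (269,196). I'll measure them in the cassette frame.

```bash
cat > mm.py <<'E'
from h import *
import sys
z=float(sys.argv[1])
ox,oy,psi=np.load("cas.npy");R=np.array([[np.cos(psi),-np.sin(psi)],[np.sin(psi),np.cos(psi)]])
loc=lambda p:np.round((p[:2]*1e3-[ox,oy])@R,1)
def red(d,roi):
    hsv=cv2.cvtColor(d["frame"],cv2.COLOR_RGB2HSV).astype(int);H,S,V=hsv[...,0],hsv[...,1],hsv[...,2]
    m=(((H<6)|(H>172))&(S>110)).astype(np.uint8);k=np.zeros_like(m);k[roi[1]:roi[3],roi[0]:roi[2]]=1;m&=k
    n,l,st,c=cv2.connectedComponentsWithStats(m);return [(int(st[i,4]),np.round(c[i],1)) for i in range(1,n)]
for nm,roi in(("top",(235,140,300,235)),("scene",(235,180,285,215))):
    d=get_image(nm)
    for a,c in red(d,roi):print(nm,a,c,"loc",loc(cast(d,c,z)))
E
python3 mm.py .103; python3 - <<'E'
import sys;sys.argv=['',".103"]
from mm import *
d=get_image("top");print("head",loc(cast(d,(246.25,223),.103)));t=get_state()["position"];print("tcp",loc(t))
E
```

```text
top 1 [287. 184.] loc [ 46.4 -62.1]
top 7 [248.7 210.4] loc [-46.2  20.1]
top 9 [248.9 210.8] loc [-47.1  19.3]
head [-80.2  18.3]
tcp [-1.2 19.8]
```

```bash
python3 -m jog '[-1.7,1.2,25,0,0,0,-1.7,1.2,55,0,0,0,-1.7,1.2,55,0,0,0]';python3 plan.py 525.5 -6.8 36 164.6; python3 mm.py .048; python3 - <<'E'
from h import *
d=get_image("scene");crop(d,220,170,320,240,8,"pics/s5.png")
E
```

```text
clock: 7.15
position: [0.5241, -0.0067, 0.0641]
ee_rot: [-0.003, 0.134, 0.991, -0.0]
contact_force: [0.4, -0.7, -0.5]
width: 0.0058
shift [-1.5  0.3 28.1] turn [-0.04 -0.29 -0.02] pos [524.1  -6.7  64.1] q [ -8.3  21.7 107.4  -0.   51.2 -82.9] w 5.8 F [ 0.4 -0.7 -0.5] t 7.15
top 1 [287. 185.] loc [ 47.9 -65.4]
top 7 [248.7 210.7] loc [-46.7  20.7]
```

View pics/s5.png

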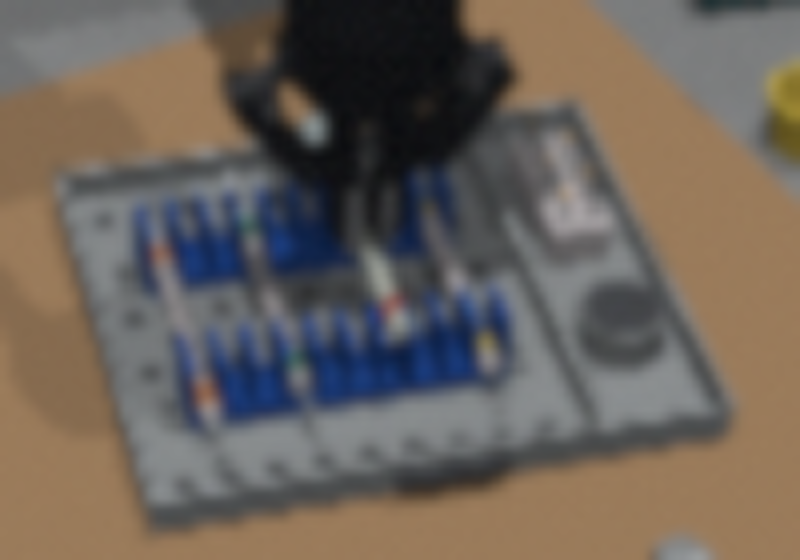

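```bash
python3 -m jog '[0,0,9,0,0,0,0,0,18,0,0,0,0,0,18,0,0,0]';python3 -m jog '[0,0,4,0,0,0,0,0,8,0,0,0,0,0,9,0,0,0,0,0,9,0,0,0]';python3 mm.py .018;python3 plan.py 525.5 -6.8 36 164.6
```

```text
clock: 7.68
position: [0.5253, -0.0069, 0.0471]
ee_rot: [-0.001, 0.134, 0.991, -0.0]
contact_force: [0.2, -0.1, 0.5]
width: 0.0068
clock: 8.18
position: [0.526, -0.007, 0.0388]
ee_rot: [-0.0, 0.134, 0.991, -0.0]
contact_force: [-0.2, 0.2, 0.2]
width: 0.0061
top 1 [248. 209.] loc [-42.4  24.2]
top 3 [249. 211.] loc [-47.2  20.1]
shift [0.6 0.  2.9] turn [-0.    0.01 -0.02] pos [526.1  -7.   38.9] q [ -8.3  23.6 109.   -0.   47.4 -82.9] w 5.9 F [ 0.1  1.  -0.3] t 8.275
```

Nothing has touched yet. I'll ease down another 4 mm and watch the force.

```bash
python3 -m jog '[0,0,1,0,0,0,0,0,2.5,0,0,0,0,0,2.5,0,0,0]';python3 -m jog '[0,0,1.5,0,0,0,0,0,1.5,0,0,0]'
```

```text
clock: 8.65
position: [0.5259, -0.007, 0.0362]
ee_rot: [-0.0, 0.134, 0.991, -0.0]
contact_force: [-1.0, 0.5, -0.6]
width: 0.0063
clock: 8.9
position: [0.5261, -0.007, 0.0351]
ee_rot: [0.0, 0.134, 0.991, -0.0]
contact_force: [-0.0, 0.2, 2.4]
width: 0.006
```

```bash
python3 -m jog '[0,0,0,0,0,0,0,0,0,0,0,0,0,0,0,0,0,0]' 0.72;python3 -m jog '[0,0,-20,0,0,0,0,0,-60,0,0,0,0,0,-110,0,0,0,0,0,-110,0,0,0]'; python3 plan.py 444 -350 150 0
```

```text
clock: 9.28
position: [0.5259, -0.007, 0.0347]
ee_rot: [-0.0, 0.134, 0.991, -0.0]
contact_force: [-0.7, -0.4, 0.2]
width: 0.0237
clock: 9.78
position: [0.5289, -0.0074, 0.1488]
ee_rot: [0.005, 0.134, 0.991, -0.0]
contact_force: [0.0, 0.3, -0.3]
width: 0.0239
shift [  -9.2 -352.9   -1.5] turn [7.7000e-01 1.0000e-02 1.6458e+02] pos [528.9  -7.4 148.8] q [ -8.3  16.1 101.3  -0.   62.1 -82.9] w 23.9 F [ 0.   0.3 -0.3] t 9.775
```

```bash
cat > comb.py <<'E'
from h import *
def comb(d,roi,zs,thr=114):
    f=cv2.GaussianBlur(d["frame"],(3,3),0);g=f.astype(int).mean(2)
    x0,y0,x1,y1=roi;m=np.zeros(g.shape,np.uint8);m[y0:y1,x0:x1]=((g>thr)|(g<55))[y0:y1,x0:x1]
    m=cv2.morphologyEx(m,cv2.MORPH_OPEN,np.ones((3,3),np.uint8))
    cs,_=cv2.findContours(m,cv2.RETR_EXTERNAL,cv2.CHAIN_APPROX_NONE);c=max(cs,key=cv2.contourArea)
    P=np.array([cast(d,p,zs)[:2] for p in c[:,0].astype(float)]).astype(np.float32)*1e3
    r=cv2.minAreaRect(P);q=cv2.boxPoints(r);e=max([q[1]-q[0],q[2]-q[1]],key=np.linalg.norm)
    a=np.degrees(np.arctan2(e[1],e[0]))%180
    print("center",np.round(r[0],1),"size",np.round(r[1],1),"long axis yaw",round(a,2))
    k=np.zeros_like(m);cv2.drawContours(k,[c],-1,1,-1)
    rib=((g<55)&(k>0));ys,xs=np.nonzero(rib);pts=np.array([cast(d,(x,y),zs+.026)[:2] for x,y in zip(xs,ys)])*1e3
    rr=cv2.minAreaRect(pts.astype(np.float32));print("  rib c",np.round(pts.mean(0),1),"rect",np.round(rr[0],1),np.round(rr[1],1))
if __name__=="__main__":
    d=get_image("top")
    for t in(110,114,118):
        comb(d,(345,208,406,234),.028,t);comb(d,(104,222,164,252),.028,t)
    crop(d,330,180,430,250,6,"pics/t6.png");crop(get_image("scene"),220,170,320,240,8,"pics/s6.png")
E
python3 comb.py; python3 mm.py .02
```

```text
center [ 444.5 -335.7] size [ 24.1 109.4] long axis yaw 95.39
  rib c [ 444.3 -347.8] rect [ 444.4 -347.7] [11.7 71.4]
center [416. 337.] size [72.2 14.9] long axis yaw 71.94
  rib c [417.2 330.1] rect [416.9 330.4] [70.9 14.6]
center [ 443.9 -354.2] size [11.9 72.7] long axis yaw 95.3
  rib c [ 444.3 -347.8] rect [ 444.4 -347.7] [11.7 71.4]
center [416. 337.] size [72.2 14.9] long axis yaw 71.94
  rib c [417.2 330.1] rect [416.9 330.4] [70.9 14.6]
center [ 443.9 -354.2] size [11.9 72.7] long axis yaw 95.3
  rib c [ 444.3 -347.8] rect [ 444.4 -347.7] [11.7 71.4]
center [416. 337.] size [72.2 14.9] long axis yaw 71.94
  rib c [417.2 330.1] rect [416.9 330.4] [70.9 14.6]
top 3 [249. 209.] loc [-41.7  21.4]
top 4 [249.  211.2] loc [-47.7  19.9]
```

View pics/s6.png

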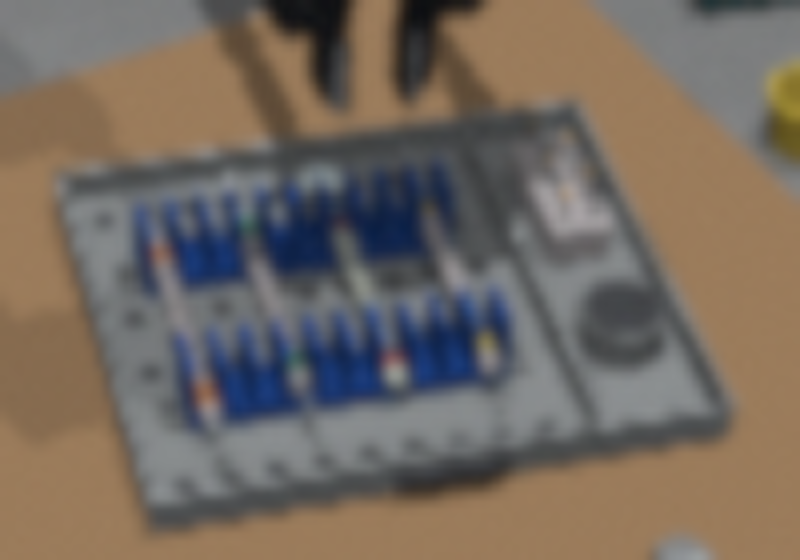

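View pics/t6.png

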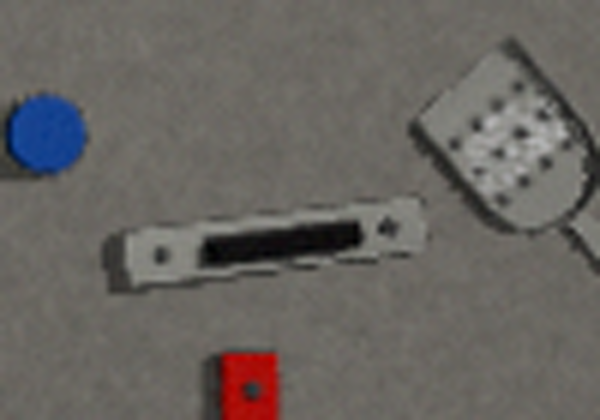

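The mirror lies straight in one gap of both rails: its band at scene (269,215) sits between the green and yellow instruments. Comb R in the top view has its holes at (357,222.5) and (394.8,218), and I'll cross-check it in the scene view.

```bash
python3 - <<'E'
from h import *
d=get_image("scene");t=get_image("top")
crop(d,130,200,200,245,10,"pics/s7.png")
for p in((357,222.5),(394.8,218),(375.9,220.25)):
    P=cast(t,p,.028);print(p,np.round(P*1e3,1),proj(d,P)-[130,200])
u=np.array([np.cos(np.radians(95.3)),np.sin(np.radians(95.3))]);v=np.array([-u[1],u[0]])
for c in((.4443,-.351),):
    Q=[[c[0]+a*.072*u[0]+b*.013*v[0],c[1]+a*.072*u[1]+b*.013*v[1],z] for a in(-1,1) for b in(-1,1) for z in(.028,.018)]
    print(np.round((proj(d,Q)-[130,200])*10))
    Q=[[c[0]+a*.035*u[0]+b*.006*v[0],c[1]+a*.035*u[1]+b*.006*v[1],z] for a in(-1,1) for b in(-1,1) for z in(.054,)]
    print(np.round((proj(d,Q)-[130,200])*10))
E
```

```text
(357, 222.5) [ 439.1 -298.4   28. ] [[48.12912705 15.89678549]]
(394.8, 218) [ 448.5 -406.9   28. ] [[17.34915178 28.38616296]]
(375.9, 220.25) [ 443.8 -352.5   28. ] [[33.11201121 21.99590658]]
[[142. 329.]
 [148. 351.]
 [112. 281.]
 [118. 303.]
 [550. 160.]
 [553. 181.]
 [517. 117.]
 [520. 138.]]
[[230. 214.]
 [216. 193.]
 [431. 133.]
 [415. 113.]]
```

View pics/s7.png

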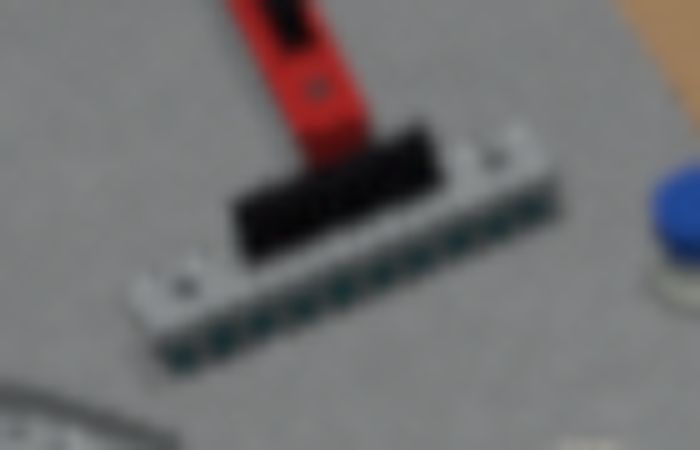

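```bash
python3 plan.py 444.3 -350.6 110 95.3
```

```text
shift [ -13.7 -352.8   33.5] turn [-0.13 -0.14 69.29] pos [524.9  -6.8 143.4] q [ -8.3  16.5 101.7  -0.   62.1 -82.9] w 23.5 F [ 0.2 -0.6  0.9] t 10.075
```

```bash
python3 -m jog '[-14,-353,0,0,0,69.3,-14,-353,0,0,0,69.3,-14,-353,20,0,0,69.3,-14,-353,33,0,0,69.3,-14,-353,33,0,0,69.3,-14,-353,33,0,0,69.3,-14,-353,33,0,0,69.3,-14,-353,33,0,0,69.3,-14,-353,33,0,0,69.3,-14,-353,33,0,0,69.3]' 0.55 45;python3 plan.py 444.3 -350.6 50 95.3;python3 - <<'E'
from h import *
d=get_image("scene");crop(d,120,160,220,245,7,"pics/s8.png")
E
```

```text
clock: 11.32
position: [0.4458, -0.3503, 0.1118]
ee_rot: [-0.0, 0.673, 0.74, -0.0]
contact_force: [-0.3, -0.5, -0.3]
width: 0.0385
shift [-0.2 -1.6 61.8] turn [-0.01 -0.01  0.09] pos [ 445.8 -350.3  111.8] q [-45.2  21.5  99.   -0.   59.6 -50.6] w 38.5 F [-0.3 -0.5 -0.3] t 11.325
```

View pics/s8.png

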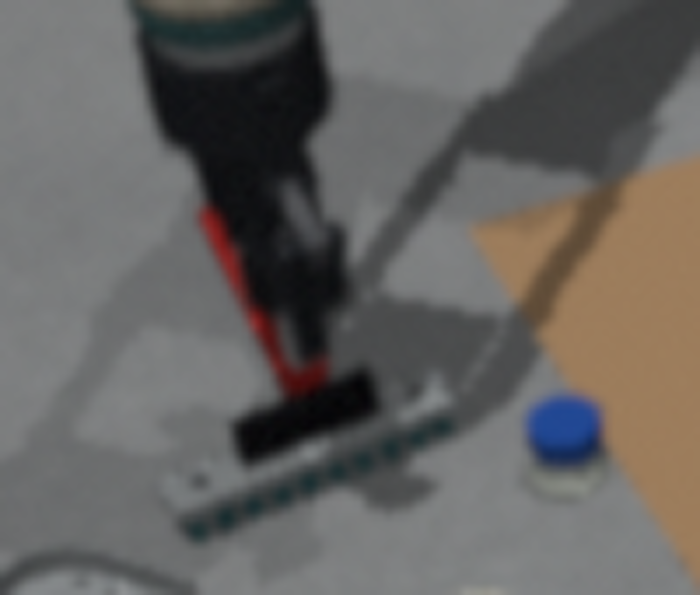

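The steel comb is directly below the fingers, with the red look-alike clear behind it. I'll go down and grip.

```bash
python3 -m jog '[0,-1.5,30,0,0,0,0,-1.5,56,0,0,0,0,-1.5,61,0,0,0,0,-1.5,61,0,0,0]';python3 plan.py 444.3 -350.6 50.5 95.3; python3 -m jog '[0,0,0,0,0,0,0,0,0,0,0,0,0,0,0,0,0,0,0,0,0,0,0,0,0,0,0,0,0,0]' 1 50;python3 plan.py 444.3 -350.6 50.5 95.3
```

```text
clock: 11.88
position: [0.4445, -0.3511, 0.0512]
ee_rot: [0.0, 0.674, 0.739, -0.0]
contact_force: [0.4, -0.6, -0.2]
width: 0.0388
shift [ 0.5 -0.1  0.7] turn [0.01 0.02 0.02] pos [ 444.5 -351.1   51.2] q [-45.3  25.4 103.1  -0.   51.5 -50.7] w 38.8 F [ 0.4 -0.6 -0.2] t 11.875
clock: 12.5
position: [0.4448, -0.3517, 0.052]
ee_rot: [0.001, 0.674, 0.739, 0.0]
contact_force: [-0.2, 0.4, 6.4]
width: 0.011
shift [ 1.2 -0.4  1.5] turn [ 0.09  0.1  -0.02] pos [ 444.8 -351.7   52. ] q [-45.4  25.3 103.    0.   51.5 -50.7] w 11.0 F [-0.2  0.4  6.4] t 12.5
```

```bash
python3 -m jog '[0,0,-40,0,0,0,0,0,-80,0,0,0,0,0,-80,0,0,0,0,0,-80,0,0,0]';python3 plan.py 477 -15 130 74.6;python3 - <<'E'
from h import *
d=get_image("scene");crop(d,120,150,220,235,7,"pics/s9.png");d=get_image("top");crop(d,320,170,430,260,6,"pics/t9.png")
E
```

```text
clock: 13.0
position: [0.4434, -0.3505, 0.1301]
ee_rot: [-0.001, 0.674, 0.739, -0.0]
contact_force: [0.2, -0.3, -1.4]
width: 0.0111
shift [331.   64.3   0.4] turn [-0.08 -0.06 20.68] pos [ 443.4 -350.5  130.1] q [-45.4  20.3  97.8  -0.   62.  -50.7] w 11.1 F [ 0.2 -0.3 -1.4] t 13.0
```

View pics/s9.png

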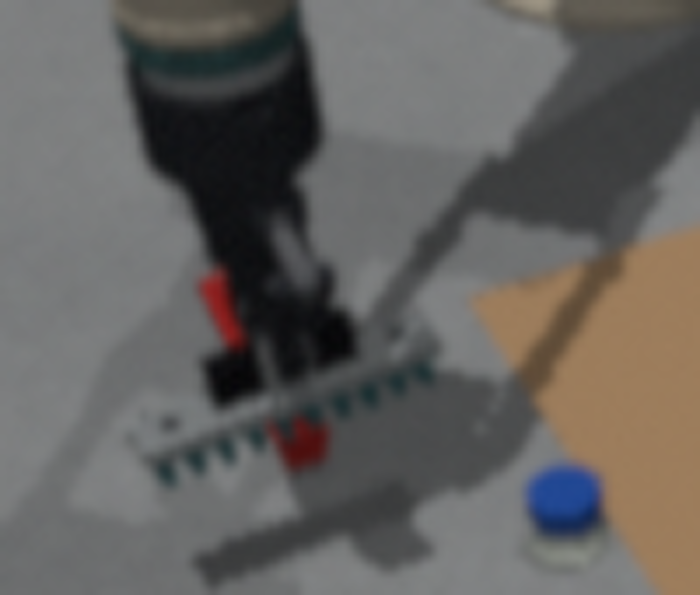

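View pics/t9.png

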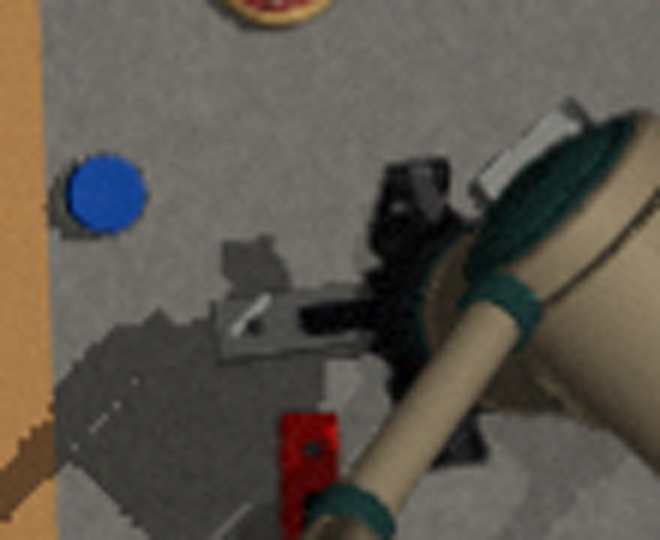

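```bash
python3 plan.py 476.3 -16.2 130 74.6; python3 -m jog '[330,64,0,0,0,20.7,330,64,0,0,0,20.7,330,64,0,0,0,20.7,330,64,0,0,0,20.7,330,64,0,0,0,20.7,330,64,0,0,0,20.7,330,64,0,0,0,20.7,330,64,0,0,0,20.7,330,64,0,0,0,20.7,330,64,0,0,0,20.7]';python3 plan.py 476.3 -16.2 130 74.6;python3 - <<'E'
from h import *
d=get_image("scene");crop(d,215,140,315,230,7,"pics/s10.png");d=get_image("top");crop(d,190,140,310,250,5,"pics/t10.png")
E
```

```text
shift [329.6  63.7  -0. ] turn [-0.15 -0.13 20.68] pos [ 443.2 -350.2  129.2] q [-45.4  20.4  97.8  -0.   62.  -50.7] w 11.5 F [-0.4 -0.4 -1.6] t 13.1
clock: 14.35
position: [0.4775, -0.0177, 0.1307]
ee_rot: [0.0, 0.796, 0.605, -0.0]
contact_force: [-0.5, -0.3, -1.2]
width: 0.011
shift [ 1.1 -1.5  0.7] turn [-0.01  0.02 -0.12] pos [477.5 -17.7 130.7] q [-10.5  13.5 108.3  -0.   58.3   5.1] w 11.0 F [-0.5 -0.3 -1.2] t 14.35
```

View pics/s10.png

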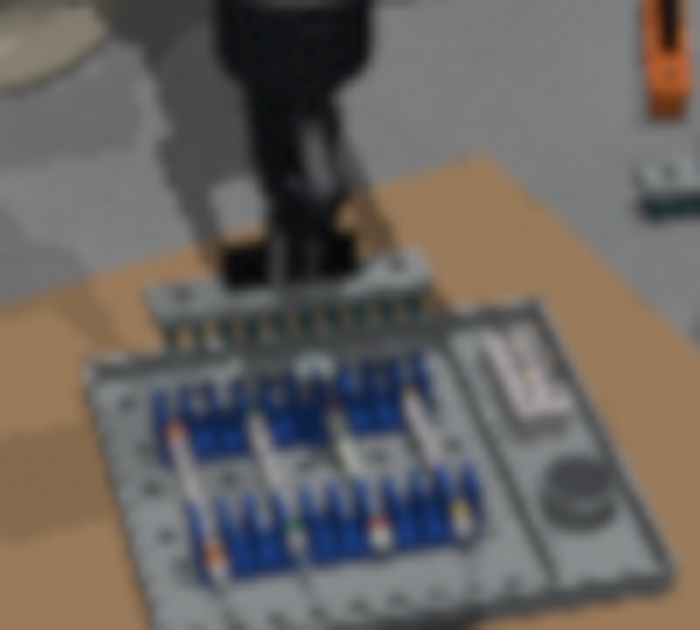

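View pics/t10.png

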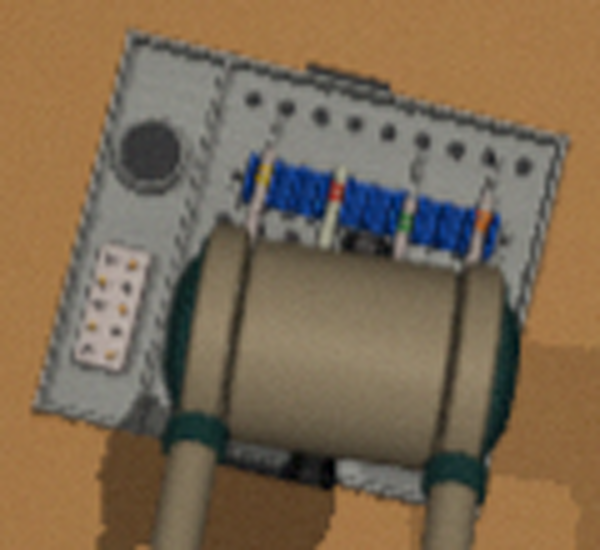

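```bash
python3 -m jog '[1,-1.5,10,0,0,0,1,-1.5,20,0,0,0,1,-1.5,20,0,0,0,1,-1.5,20,0,0,0]';python3 plan.py 476.3 -16.2 110 74.6;python3 - <<'E'
from h import *
d=get_image("scene");crop(d,225,160,300,220,10,"pics/s11.png")
ox,oy,psi=np.load("cas.npy");R=np.array([[np.cos(psi),-np.sin(psi)],[np.sin(psi),np.cos(psi)]])
W=lambda x,y,z:[*( (np.array([ox,oy])+R@[x,y])/1e3),z/1e3]
s=get_state()["position"]*1e3;zt=s[2]-52
f=lambda P:np.round((proj(d,P)-[225,160])*10+4.5).astype(int).tolist()
print("spine front-top ends @y0=0",f([W(-32,-72,zt+28),W(-32,72,zt+28)]),"fin tips y -63,63",f([W(-34,-63,zt),W(-34,63,zt)]))
print("front rail top ends fins",f([W(-33,-70,42),W(-33,70,42)]),"back",f([W(57,-70,42),W(57,70,42)]), "1mm along y:",(np.array(f([W(-33,100,80)]))-f([W(-33,0,80)]))/100)
E
```

```text
clock: 14.95
position: [0.4764, -0.0152, 0.1107]
ee_rot: [-0.0, 0.796, 0.606, -0.0]
contact_force: [-1.1, -0.3, -1.0]
width: 0.0112
shift [-0.9  0.2  0.7] turn [-0.01  0.   -0.01] pos [476.4 -15.2 110.7] q [-10.2  14.7 110.   -0.   55.3   5.2] w 11.2 F [-1.1 -0.3 -1. ] t 14.95
spine front-top ends @y0=0 [[125, 297], [522, 241]] fin tips y -63,63 [[150, 352], [492, 303]]
front rail top ends fins [[132, 393], [509, 338]] back [[186, 561], [581, 499]] 1mm along y: [[ 2.7  -0.39]]
```

View pics/s11.png

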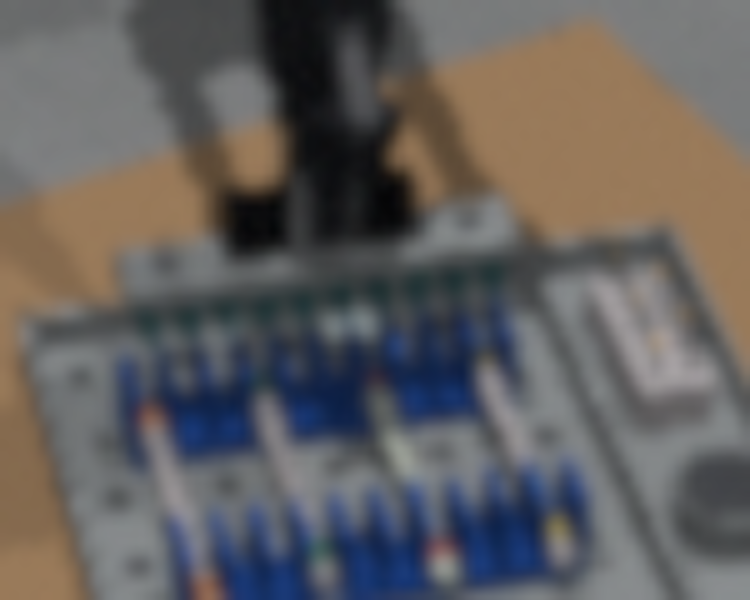

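```bash
python3 - <<'E'
from h import *
ox,oy,psi=np.load("cas.npy");R=np.array([[np.cos(psi),-np.sin(psi)],[np.sin(psi),np.cos(psi)]])
W=lambda x,y,z:[*( (np.array([ox,oy])+R@[x,y])/1e3),z/1e3]
s=get_state()["position"]*1e3;zt=s[2]-52
d=get_image("scene");im=cv2.cvtColor(d["frame"],cv2.COLOR_RGB2BGR)
x0,y0,F=220,160,8
v=cv2.resize(im[y0:y0+75,x0:x0+100],None,fx=F,fy=F,interpolation=cv2.INTER_CUBIC)
def line(P,c):
    q=((proj(d,P)-[x0,y0])*F+(F-1)/2).round().astype(int);cv2.polylines(v,[q.reshape(-1,1,2)],False,c,1)
line([W(-110,-99,20),W(-110,157,20),W(110,157,20),W(110,-99,20),W(-110,-99,20)],(0,255,255))
for x in(-45,45):
    for y in range(-70,71,14):line([W(x+12,y,14),W(x+12,y,42),W(x-12,y,42)],(255,255,255))
line([W(-58,-72,zt+28),W(-58,72,zt+28),W(-32,72,zt+28),W(-32,-72,zt+28),W(-58,-72,zt+28)],(0,0,255))
for y in range(-63,64,14):line([W(-34,y,zt),W(-34,y,zt+18)],(0,0,255))
cv2.imwrite("pics/ov11.png",v)
E
```

```text
(no output)
```

View pics/ov11.png

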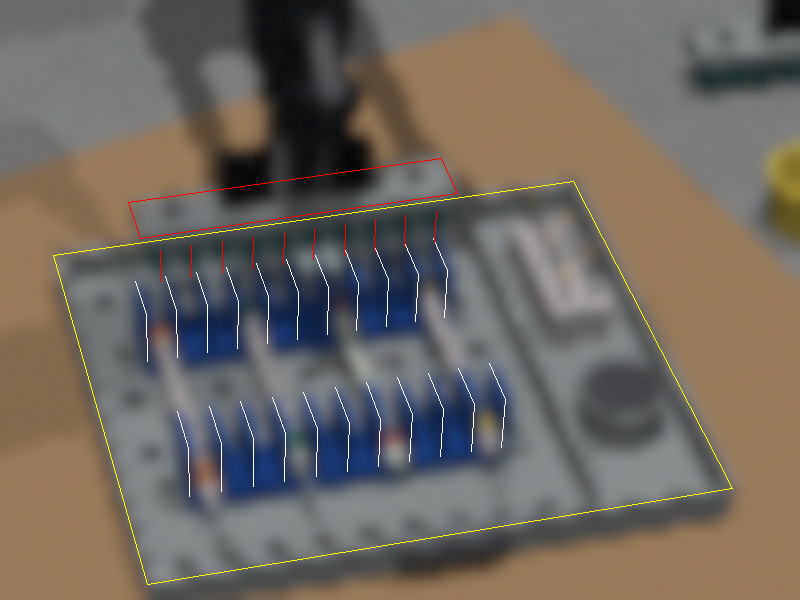

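The overlay shows the tray, rails and comb agreeing with the calibration to about 1 px. Next I'll measure the comb's end positions numerically along its spine.

```bash
cat > ends.py <<'E'
from h import *
import sys
x0=float(sys.argv[1]);hoff=float(sys.argv[2])
ox,oy,psi=np.load("cas.npy");R=np.array([[np.cos(psi),-np.sin(psi)],[np.sin(psi),np.cos(psi)]])
W=lambda x,y,z:[*( (np.array([ox,oy])+R@[x,y])/1e3),z/1e3]
s=get_state()["position"]*1e3;zt=s[2]-hoff
print("tcp local",np.round((s[:2]-[ox,oy])@R,1),"z",round(s[2],1))
d=get_image("scene");f=d["frame"].astype(np.float32);sat=f.max(2)-f.min(2)
ys=np.arange(-90,90.1,.5)
for dx in(-10,-6,-2,2,6,10):
    uv=proj(d,[W(x0+dx,y,zt+28) for y in ys]).astype(np.float32)
    p=cv2.remap(sat,uv[None,:,0],uv[None,:,1],cv2.INTER_LINEAR)[0]
    def cross(sl,rev):
        k=[i for i in sl];a=p[k];lo,hi=a.min(),a.max();h=(lo+hi)/2
        for i,j in zip(k,k[1:]):
            if (p[i]-h)*(p[j]-h)<=0 and p[i]!=p[j]:return ys[i]+(h-p[i])/(p[j]-p[i])*(ys[j]-ys[i]),hi-lo
        return 0,0
    L=cross(range(10,70),0);Rr=cross(range(len(ys)-11,len(ys)-71,-1),0)
    print(dx,"left %.1f (%.0f) right %.1f (%.0f) mid %.2f"%(L[0],L[1],Rr[0],Rr[1],(L[0]+Rr[0])/2))
E
python3 ends.py -45 52
```

```text
tcp local [-45.   -0.2] z 111.0
-10 left -70.9 (54) right 73.6 (60) mid 1.36
-6 left -71.9 (59) right 73.9 (61) mid 0.98
-2 left -72.4 (59) right 74.5 (59) mid 1.01
2 left -72.7 (58) right 75.1 (58) mid 1.22
6 left -72.6 (54) right 75.5 (55) mid 1.45
10 left -72.8 (47) right 75.5 (43) mid 1.31
```

```bash
python3 -m jog '[-1.1,0,4,0,0,0,-1.1,0,8,0,0,0,-1.1,0,12,0,0,0,-1.1,0,12,0,0,0]';python3 ends.py -45 52;python3 plan.py 476.3 -16.2 94 74.6
```

```text
clock: 15.6
position: [0.4756, -0.0163, 0.0984]
ee_rot: [-0.0, 0.796, 0.606, -0.0]
contact_force: [-0.2, -0.6, -1.2]
width: 0.0111
tcp local [-45.6  -1.4] z 98.4
-10 left -72.9 (44) right 74.8 (58) mid 0.95
-6 left -73.7 (43) right 75.3 (48) mid 0.79
-2 left -74.3 (28) right 75.9 (34) mid 0.79
2 left -75.2 (12) right 76.0 (15) mid 0.43
6 left -84.1 (3) right 81.4 (3) mid -1.33
10 left -82.1 (3) right 68.9 (3) mid -6.62
shift [0.3 0.4 4.6] turn [-0.03  0.01 -0.02] pos [475.9 -16.4  98.6] q [-10.3  15.6 111.   -0.   53.5   5.1] w 11.1 F [-0.4  0.9 -1.2] t 15.65
```

```bash
python3 -m jog '[0,0.4,2,0,0,0,0,0.4,4,0,0,0,0,0.4,4,0,0,0]';python3 -m jog '[0,0,1.5,0,0,0,0,0,3,0,0,0,0,0,3,0,0,0]'
```

```text
clock: 16.02
position: [0.4763, -0.0165, 0.0947]
ee_rot: [-0.0, 0.796, 0.606, -0.0]
contact_force: [-0.4, 0.1, -0.9]
width: 0.0107
clock: 16.4
position: [0.4763, -0.0164, 0.0917]
ee_rot: [-0.0, 0.796, 0.606, -0.0]
contact_force: [0.6, 0.7, -0.8]
width: 0.0106
```

```bash
python3 plan.py 476.3 -16.2 94 74.6
```

```text
shift [ 0.2 -0.1 -2.3] turn [-0.01  0.01 -0.01] pos [476.3 -16.4  91.7] q [-10.3  16.1 111.5  -0.   52.4   5.1] w 10.6 F [ 0.6  0.7 -0.8] t 16.4
```

Already past the fin tops at a TCP height of about 94 with no contact. I'll carry on down gently.

```bash
python3 -m jog '[0,0,1.5,0,0,0,0,0,3,0,0,0,0,0,3,0,0,0]';python3 -m jog '[0,0,2,0,0,0,0,0,4,0,0,0,0,0,4,0,0,0]'
```

```text
clock: 16.77
position: [0.4763, -0.0165, 0.0887]
ee_rot: [-0.0, 0.796, 0.606, -0.0]
contact_force: [-0.8, 0.5, -1.1]
width: 0.0108
clock: 17.15
position: [0.4762, -0.0164, 0.0846]
ee_rot: [-0.0, 0.796, 0.606, -0.0]
contact_force: [-0.3, 0.0, -0.9]
width: 0.0108
```

```bash
python3 -m jog '[0,0,2,0,0,0,0,0,4,0,0,0,0,0,4,0,0,0]'; python3 -m jog '[0,0,1,0,0,0,0,0,2,0,0,0,0,0,2,0,0,0]'
```

```text
clock: 17.52
position: [0.4762, -0.0164, 0.0806]
ee_rot: [-0.0, 0.796, 0.606, -0.0]
contact_force: [-0.7, 0.1, -0.2]
width: 0.0107
clock: 17.9
position: [0.4763, -0.0165, 0.0788]
ee_rot: [-0.0, 0.796, 0.606, -0.0]
contact_force: [-0.1, -0.4, -0.9]
width: 0.0111
```

```bash
python3 -m jog '[0,0,1,0,0,0,0,0,2,0,0,0,0,0,2,0,0,0]'; python3 -m jog '[0,0,0.7,0,0,0,0,0,1,0,0,0,0,0,1,0,0,0]'
```

```text
clock: 18.27
position: [0.4763, -0.0164, 0.0768]
ee_rot: [-0.0, 0.796, 0.606, -0.0]
contact_force: [0.9, 0.1, -0.9]
width: 0.0107
clock: 18.65
position: [0.4765, -0.0165, 0.076]
ee_rot: [0.0, 0.796, 0.606, 0.0]
contact_force: [0.9, 1.0, 1.5]
width: 0.0111
```

```bash
python3 -m jog '[0,0,0.6,0,0,0,0,0,0.6,0,0,0]'; python3 -m jog '[0,0,0,0,0,0,0,0,0,0,0,0,0,0,0,0,0,0]' 0.72; python3 -m jog '[0,0,-20,0,0,0,0,0,-60,0,0,0,0,0,-80,0,0,0,0,0,-80,0,0,0]';python3 - <<'E'
from h import *
d=get_image("scene");crop(d,220,160,320,235,8,"pics/s12.png");d=get_image("top");crop(d,190,140,310,250,5,"pics/t12.png")
E
```

```text
clock: 18.9
position: [0.4765, -0.0165, 0.0759]
ee_rot: [0.0, 0.796, 0.606, 0.0]
contact_force: [-1.4, 1.4, 6.0]
width: 0.011
clock: 19.27
position: [0.4764, -0.0165, 0.0751]
ee_rot: [-0.0, 0.796, 0.606, -0.0]
contact_force: [0.2, 0.1, 0.5]
width: 0.0241
clock: 19.77
position: [0.4775, -0.0167, 0.1565]
ee_rot: [0.001, 0.796, 0.606, 0.001]
contact_force: [-0.7, -0.2, -0.7]
width: 0.0241
```

View pics/s12.png

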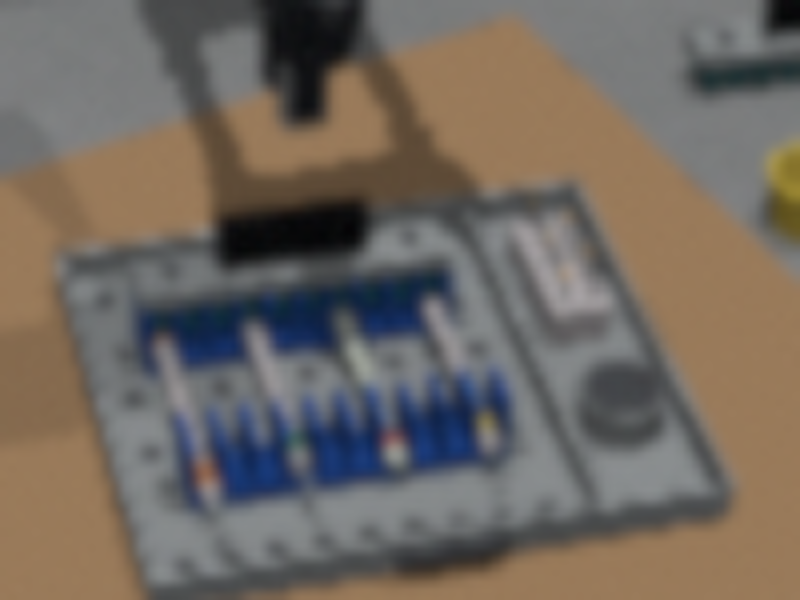

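The first comb sits level, with its spine on the fin tops and its ends flush with the blue rail's ends, at scene about (237,200) and (276,194). Next is comb L.

```bash
python3 - <<'E'
from h import *
d=get_image("top");A=[cast(d,p,.028)*1e3 for p in((114.6,230.6),(151.6,241.8))]
print(A,(A[0]+A[1])/2,np.degrees(np.arctan2(*(A[0]-A[1])[[1,0]])))
from comb import comb
comb(d,(104,222,164,252),.028,112)
crop(d,95,210,175,265,8,"pics/t13.png");crop(d,190,140,310,250,5,"pics/t12.png")
s=get_image("scene");crop(s,300,150,350,180,14,"pics/s13.png")
c=(.4162,.3327);u=np.array([np.cos(np.radians(71.9)),np.sin(np.radians(71.9))]);v=np.array([-u[1],u[0]])
Q=[[c[0]+a*.035*u[0]+b*.006*v[0],c[1]+a*.035*u[1]+b*.006*v[1],z] for a in(-1,1) for b in(-1,1) for z in(.054,)]
print(np.round((proj(s,Q)-[300,150])*14+6.5))
Q=[[c[0]+a*.072*u[0]+b*.013*v[0],c[1]+a*.072*u[1]+b*.013*v[1],z] for a in(-1,1) for b in(-1,1) for z in(.028,)]
print(np.round((proj(s,Q)-[300,150])*14+6.5))
E
python3 plan.py 416.2 332.7 112 71.9
```

```text
[array([433.75497982, 385.96454497,  28.        ]), array([400.03430699, 280.87782734,  28.        ])] [416.89464341 333.42118615  28.        ] 72.20938232532755
center [415.8 336.6] size [73.  14.9] long axis yaw 71.94
  rib c [417.1 329.9] rect [416.8 330. ] [71.7 14.6]
[[224. 139.]
 [211. 116.]
 [453. 115.]
 [439.  93.]]
[[ 99. 239.]
 [ 73. 188.]
 [567. 190.]
 [536. 141.]]
shift [ 320.7 -149.8   42.3] turn [-0.15  0.02  2.68] pos [475.5 -16.3 154. ] q [-10.3  11.9 106.5  -0.   61.7   5.1] w 24.2 F [ 0.7 -0.   0.8] t 19.975
```

View pics/s13.png

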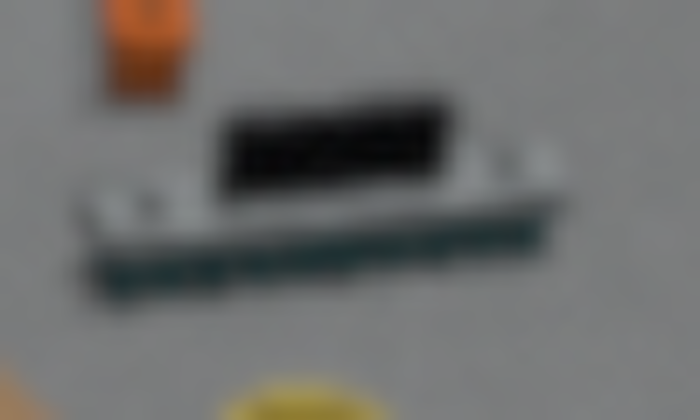

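View pics/t13.png

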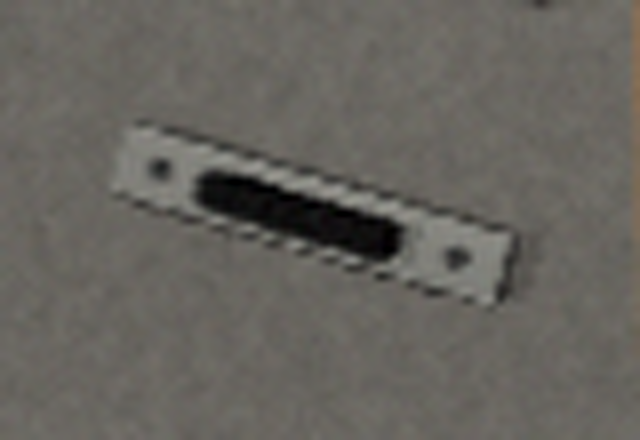

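```bash
python3 -m jog '[321,-150,10,0,0,2.6,321,-150,20,0,0,2.6,321,-150,40,0,0,2.6,321,-150,42,0,0,2.6,321,-150,42,0,0,2.6,321,-150,42,0,0,2.6,321,-150,42,0,0,2.6,321,-150,42,0,0,2.6,321,-150,42,0,0,2.6,321,-150,42,0,0,2.6]' 0.55 50;python3 plan.py 416.5 333 52 72;python3 - <<'E'
from h import *
crop(get_image("scene"),290,110,370,185,8,"pics/s14.png")
E
```

```text
clock: 21.22
position: [0.4175, 0.3318, 0.1134]
ee_rot: [0.0, 0.81, 0.587, 0.0]
contact_force: [0.6, -0.7, 0.0]
width: 0.0386
shift [ 0.9 -1.4 61.4] turn [ 0.01  0.01 -0.12] pos [417.5 331.8 113.4] q [ 31.   18.8 103.1  -0.   58.1  49.1] w 38.6 F [ 0.6 -0.7  0. ] t 21.225
```

View pics/s14.png

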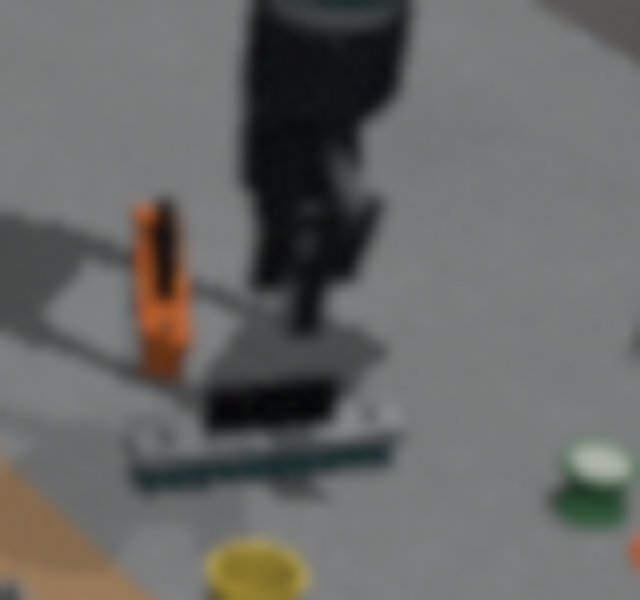

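View pics/t12.png

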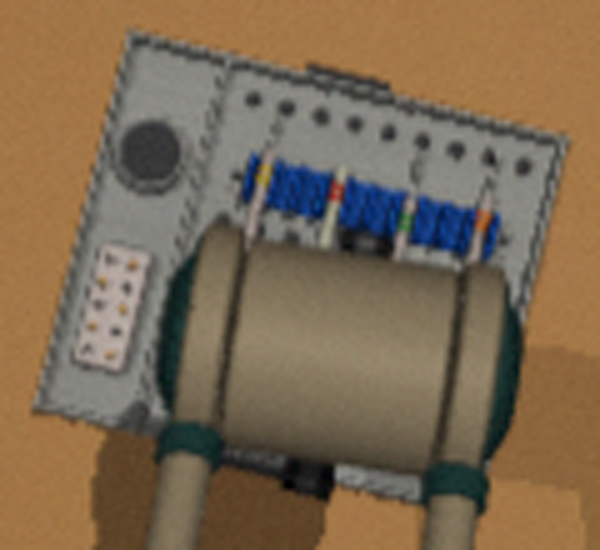

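```bash
python3 -m jog '[0.9,-1.2,30,0,0,0,0.9,-1.2,55,0,0,0,0.9,-1.2,60,0,0,0,0.9,-1.2,60,0,0,0]';python3 plan.py 416.5 333 52 72; python3 -m jog '[0,0,0,0,0,0,0,0,0,0,0,0,0,0,0,0,0,0,0,0,0,0,0,0,0,0,0,0,0,0]' 1 50;python3 plan.py 416.5 333 52 72; python3 -m jog '[0,0,-40,0,0,0,0,0,-80,0,0,0,0,0,-80,0,0,0,0,0,-80,0,0,0]'; python3 plan.py 563.4 -39 130 74.6
```

```text
clock: 21.78
position: [0.4166, 0.3339, 0.0535]
ee_rot: [0.0, 0.809, 0.587, 0.0]
contact_force: [0.6, 0.8, 0.8]
width: 0.0383
shift [-0.9  0.2  1.5] turn [ 0.01 -0.01 -0.05] pos [416.6 333.9  53.5] q [ 31.2  23.  107.1  -0.   49.9  49.3] w 38.3 F [0.6 0.8 0.8] t 21.775
clock: 22.4
position: [0.417, 0.3345, 0.0543]
ee_rot: [0.0, 0.809, 0.588, 0.001]
contact_force: [0.2, -0.7, 6.2]
width: 0.0109
shift [-1.6 -0.   2.3] turn [ 0.09 -0.09 -0.02] pos [417.  334.5  54.3] q [ 31.3  22.9 107.   -0.   49.9  49.3] w 10.9 F [ 0.2 -0.7  6.2] t 22.4
clock: 22.9
position: [0.4154, 0.3336, 0.1324]
ee_rot: [-0.0, 0.809, 0.588, -0.001]
contact_force: [0.7, 0.8, -0.9]
width: 0.0112
shift [-308.6  255.9    2.6] turn [-0.06  0.08 -2.61] pos [415.4 333.6 132.4] q [ 31.3  17.7 101.6  -0.   60.8  49.3] w 11.2 F [ 0.7  0.8 -0.9] t 22.9
```

```bash
python3 -m jog '[-308,257,-45,0,0,-2.6,-308,257,-45,0,0,-2.6,-308,257,-45,0,0,-2.6,-308,257,-45,0,0,-2.6,-308,257,-45,0,0,-2.6,-308,257,-45,0,0,-2.6,-308,257,-45,0,0,-2.6,-308,257,-45,0,0,-2.6,-308,257,-45,0,0,-2.6,-308,257,-45,0,0,-2.6]';python3 plan.py 563.8 -37.4 115 74.6
```

```text
clock: 24.15
position: [0.5644, -0.0369, 0.1774]
ee_rot: [-0.001, 0.795, 0.606, -0.001]
contact_force: [0.3, 1.0, -0.3]
width: 0.0109
shift [-0.6 -0.3 62.4] turn [-0.12 -0.01  0.07] pos [564.4 -36.9 177.4] q [-10.8  17.9  94.    0.   68.2   4.5] w 10.9 F [ 0.3  1.  -0.3] t 24.15
```

```bash
python3 -m jog '[-0.6,-0.3,30,0,0,0,-0.6,-0.3,58,0,0,0,-0.6,-0.3,62,0,0,0,-0.6,-0.3,62,0,0,0]';python3 plan.py 563.8 -37.4 115 74.6;python3 ends.py 45 54.3;python3 - <<'E'
from h import *
crop(get_image("scene"),220,160,320,235,8,"pics/s15.png")
E
```

```text
clock: 24.65
position: [0.5651, -0.0382, 0.1166]
ee_rot: [0.0, 0.795, 0.606, 0.0]
contact_force: [0.3, -0.1, -0.8]
width: 0.0107
shift [ 0.4 -1.5  1.6] turn [0.02 0.   0.04] pos [565.1 -38.2 116.6] q [-10.9  21.1  98.7  -0.   60.1   4.5] w 10.7 F [ 0.3 -0.1 -0.8] t 24.65
tcp local [46.5  1.2] z 116.6
-10 left -79.8 (33) right 76.8 (5) mid -1.50
-6 left -81.1 (26) right 77.0 (4) mid -2.01
-2 left -81.8 (25) right 75.1 (4) mid -3.35
2 left -82.4 (25) right 75.1 (5) mid -3.64
6 left -82.5 (23) right 76.2 (4) mid -3.12
10 left -81.7 (23) right 77.2 (4) mid -2.24
```

View pics/s15.png

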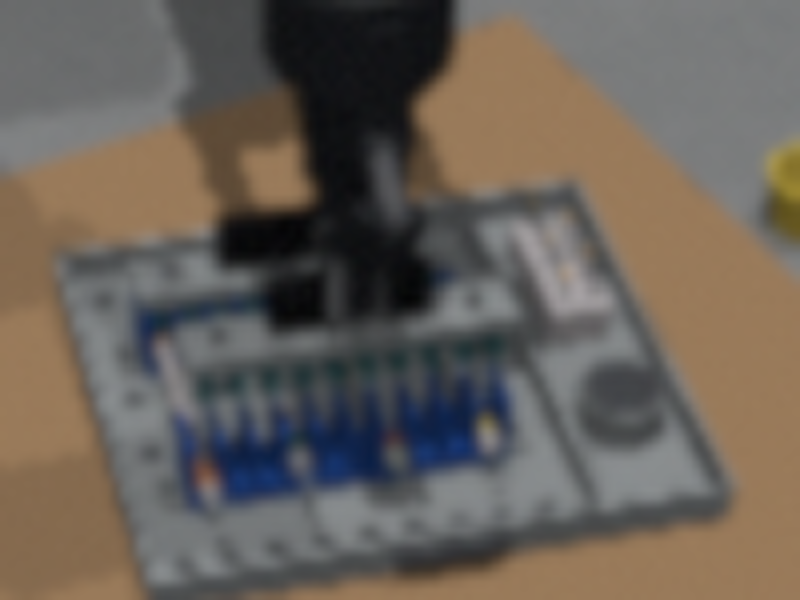

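```bash
cat > ov.py <<'E'
from h import *
import sys
xc,yc,hoff,name=float(sys.argv[1]),float(sys.argv[2]),float(sys.argv[3]),sys.argv[4]
ox,oy,psi=np.load("cas.npy");R=np.array([[np.cos(psi),-np.sin(psi)],[np.sin(psi),np.cos(psi)]])
W=lambda x,y,z:[*( (np.array([ox,oy])+R@[x,y])/1e3),z/1e3]
zt=(get_state()["position"]*1e3)[2]-hoff
d=get_image("scene");im=cv2.cvtColor(d["frame"],cv2.COLOR_RGB2BGR)
x0,y0,F=235,185,12
v=cv2.resize(im[y0:y0+48,x0:x0+60],None,fx=F,fy=F,interpolation=cv2.INTER_CUBIC)
pp=lambda P:((proj(d,P)-[x0,y0])*F+(F-1)/2)
def line(P,c):cv2.polylines(v,[pp(P).round().astype(int).reshape(-1,1,2)],False,c,1)
line([W(xc+a,yc+b,zt+28) for a,b in((-13,-72),(-13,72),(13,72),(13,-72),(-13,-72))],(0,0,255))
for y in range(-63,64,14):line([W(xc+11,yc+y,zt),W(xc+11,yc+y,zt+18)],(0,0,255))
for b in(-54.5,54.5):
    q=pp([W(xc,yc+b,zt+28)])[0];print("hole",q);cv2.circle(v,tuple(int(round(t)) for t in q),5,(0,0,255),1)
for y in range(-70,71,14):line([W(57,y,14),W(57,y,42)],(255,255,255))
print("px per mm y",(pp([W(xc,50,zt+28)])-pp([W(xc,-50,zt+28)]))/100)
# teal fin profile
g=d["frame"].astype(np.float32);t=g[...,1]-g[...,0];bl=g[...,2]-g[...,0];ys=np.arange(-80,80.1,.5);p=0;p2=0
for h in(4,7,10):
    uv=proj(d,[W(xc+11,y,zt+h) for y in ys]).astype(np.float32);p=p+cv2.remap(t,uv[None,:,0],uv[None,:,1],cv2.INTER_LINEAR)[0]/3
ph=lambda p,m:np.angle(np.sum((p[m]-p[m].mean())*np.exp(2j*np.pi*ys[m]/14)))*14/2/np.pi
m=(ys>=-70)&(ys<70)
print("teal phase (fin y mod 14; ideal 7)",ph(p,m)%14)
for h in(22,28,34):
    uv=proj(d,[W(57,y,h) for y in ys]).astype(np.float32);p2=p2+cv2.remap(bl,uv[None,:,0],uv[None,:,1],cv2.INTER_LINEAR)[0]/3
print("blue phase (ideal 0)",ph(p2,m))
cv2.imwrite(name,v)
E
python3 ov.py 46.5 -0.4 54.3 pics/ov16.png
```

```text
hole [146.76609408 209.51653126]
hole [523.73582451 153.46877939]
px per mm y [[ 3.45790899 -0.51412002]]
teal phase (fin y mod 14; ideal 7) 7.733915655041465
blue phase (ideal 0) -0.33796413558514293
```

View pics/ov16.png

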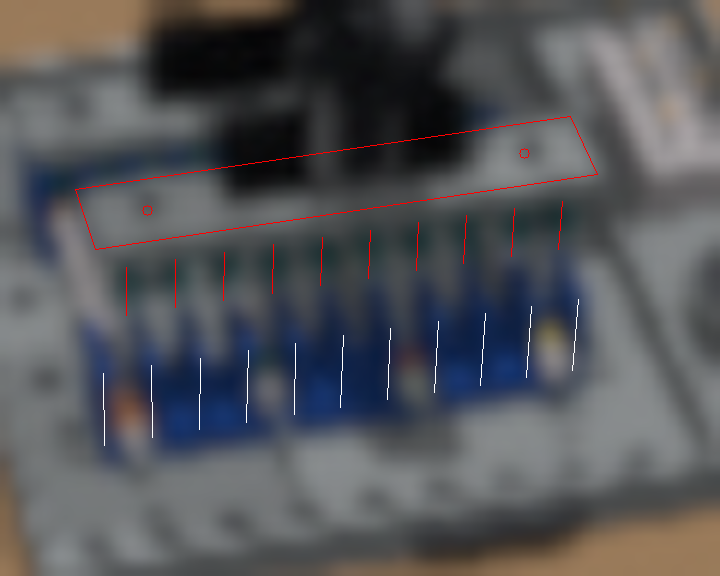

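```bash
python3 -m jog '[-0.3,-1.3,7,0,0,0,-0.3,-1.3,15,0,0,0,-0.3,-1.3,15,0,0,0]';python3 plan.py 563.6 -38 96 74.6;python3 ov.py 45.3 -0.5 54.3 pics/ov17.png
```

```text
clock: 25.18
position: [0.5629, -0.0387, 0.1003]
ee_rot: [-0.001, 0.796, 0.606, -0.001]
contact_force: [-0.6, -0.5, -0.7]
width: 0.0108
shift [0.8 0.6 4.3] turn [-0.11  0.01 -0.03] pos [562.9 -38.7 100.3] q [-11.   22.  100.1  -0.   58.    4.4] w 10.8 F [-0.6 -0.5 -0.7] t 25.175
hole [145.58576136 253.19657254]
hole [518.99429491 196.91444588]
px per mm y [[ 3.42513665 -0.51625283]]
teal phase (fin y mod 14; ideal 7) 7.714943188536549
blue phase (ideal 0) -0.08332983688339513
```

View pics/ov17.png

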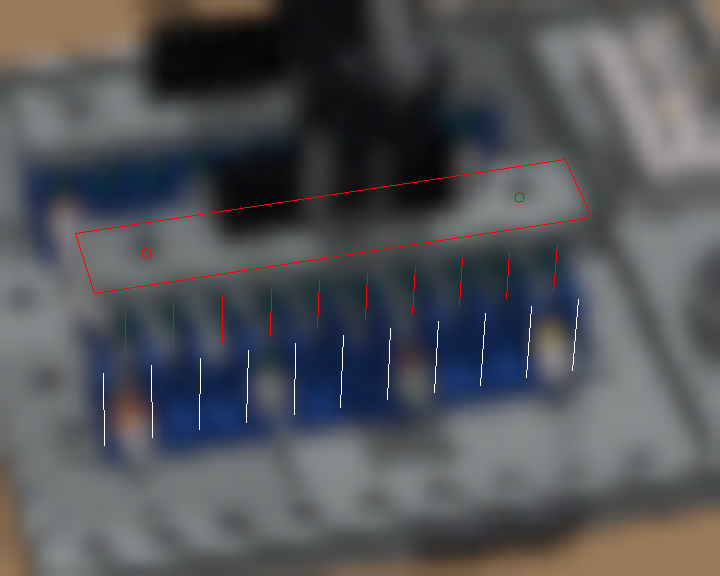

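The teal fins line up with the gaps to within about 0.7 mm, so I'll lower slowly.

```bash
python3 -m jog '[0,0,2,0,0,0,0,0,4,0,0,0,0,0,4,0,0,0]';python3 -m jog '[0,0,1.5,0,0,0,0,0,3,0,0,0,0,0,3,0,0,0]'
```

```text
clock: 25.6
position: [0.5635, -0.0387, 0.0971]
ee_rot: [-0.0, 0.796, 0.606, -0.0]
contact_force: [-0.4, -0.5, -0.5]
width: 0.011
clock: 25.98
position: [0.5635, -0.0387, 0.0941]
ee_rot: [-0.0, 0.796, 0.606, -0.0]
contact_force: [-0.3, -0.9, -2.0]
width: 0.0106
```

```bash
python3 -m jog '[0,0,1.5,0,0,0,0,0,3,0,0,0,0,0,3,0,0,0]';python3 plan.py 563.6 -38 78 74.6
```

```text
clock: 26.35
position: [0.5635, -0.0387, 0.0911]
ee_rot: [-0.0, 0.796, 0.606, -0.0]
contact_force: [-0.3, -0.6, -1.4]
width: 0.011
shift [ 0.7 -0.1 13.1] turn [-0.02  0.01 -0.01] pos [563.5 -38.7  91.1] q [-11.   22.6 100.7  -0.   56.7   4.4] w 11.0 F [-0.3 -0.6 -1.4] t 26.35
```

```bash
python3 -m jog '[0,0,2,0,0,0,0,0,4,0,0,0,0,0,4,0,0,0]';python3 -m jog '[0,0,2,0,0,0,0,0,4,0,0,0,0,0,4,0,0,0]';python3 -m jog '[0,0,1.2,0,0,0,0,0,2.5,0,0,0,0,0,2.5,0,0,0]'
```

```text
clock: 26.72
position: [0.5635, -0.0387, 0.087]
ee_rot: [-0.0, 0.796, 0.606, -0.0]
contact_force: [-0.1, -0.6, -0.9]
width: 0.011
clock: 27.1
position: [0.5634, -0.0387, 0.083]
ee_rot: [-0.0, 0.796, 0.606, -0.0]
contact_force: [0.6, -1.1, -1.9]
width: 0.011
clock: 27.48
position: [0.5635, -0.0387, 0.0806]
ee_rot: [-0.0, 0.796, 0.606, -0.0]
contact_force: [-0.8, -0.3, -0.7]
width: 0.0107
```

```bash
python3 -m jog '[0,0,0.8,0,0,0,0,0,1.5,0,0,0,0,0,1.5,0,0,0]';python3 -m jog '[0,0,0.8,0,0,0,0,0,1,0,0,0,0,0,1,0,0,0]'
```

```text
clock: 27.85
position: [0.5636, -0.0387, 0.0792]
ee_rot: [-0.0, 0.796, 0.606, -0.0]
contact_force: [0.2, -0.1, -1.6]
width: 0.0108
clock: 28.22
position: [0.5637, -0.0388, 0.0784]
ee_rot: [0.0, 0.796, 0.606, 0.0]
contact_force: [-0.4, 0.1, 0.4]
width: 0.0112
```

Contact at 78.4, as predicted. I'll press about 1 mm more, then release and retreat.

```bash
python3 -m jog '[0,0,0.5,0,0,0,0,0,1,0,0,0,0,0,1,0,0,0]'; python3 -m jog '[0,0,0,0,0,0,0,0,0,0,0,0,0,0,0,0,0,0]' 0.72; python3 -m jog '[0,0,-20,0,0,0,0,0,-60,0,0,0,0,0,-120,0,0,0,0,0,-120,0,0,0,0,0,-120,0,0,0]'; python3 plan.py 380 -300 200 74.6
```

```text
clock: 28.6
position: [0.5637, -0.0388, 0.0783]
ee_rot: [0.0, 0.796, 0.606, 0.0]
contact_force: [-1.7, -0.6, 6.4]
width: 0.0108
clock: 28.98
position: [0.5636, -0.0387, 0.077]
ee_rot: [-0.0, 0.796, 0.606, -0.0]
contact_force: [0.3, -0.1, 0.5]
width: 0.0236
clock: 29.6
position: [0.5631, -0.0386, 0.1968]
ee_rot: [-0.0, 0.796, 0.606, -0.0]
contact_force: [0.2, -0.2, -0.3]
width: 0.0239
shift [-300.6 -107.1   -3.1] turn [-0.03  0.01 -0.01] pos [563.1 -38.6 196.8] q [-11.   16.9  92.5  -0.   70.6   4.4] w 23.9 F [ 0.2 -0.2 -0.3] t 29.6
```

Next I'll move the arm aside for a clear top view.

```bash
python3 -m jog '[-300,-107,0,0,0,0,-300,-107,0,0,0,0,-300,-107,0,0,0,0,-300,-107,0,0,0,0,-300,-107,0,0,0,0,-300,-107,0,0,0,0,-300,-107,0,0,0,0,-300,-107,0,0,0,0]'; cp ov.py ov2.py; python3 - <<'E'
from h import *
ox,oy,psi=np.load("cas.npy");R=np.array([[np.cos(psi),-np.sin(psi)],[np.sin(psi),np.cos(psi)]])
W=lambda x,y,z:[*( (np.array([ox,oy])+R@[x,y])/1e3),z/1e3]
for n,x0,y0,w,h,F in(("scene",220,165,100,75,8),("top",190,140,120,110,5)):
    d=get_image(n);im=cv2.cvtColor(d["frame"],cv2.COLOR_RGB2BGR)
    v=cv2.resize(im[y0:y0+h,x0:x0+w],None,fx=F,fy=F,interpolation=cv2.INTER_CUBIC)
    cv2.imwrite(f"pics/fin_{n}_raw.png",v)
    for x in(-45,45):
        q=((proj(d,[W(x+a,b,52) for a,b in((-13,-72),(-13,72),(13,72),(13,-72))])-[x0,y0])*F+(F-1)/2).round().astype(int)
        cv2.polylines(v,[q.reshape(-1,1,2)],True,(0,0,255),1)
    cv2.imwrite(f"pics/fin_{n}.png",v)
E
```

```text
clock: 30.6
position: [0.3811, -0.298, 0.1965]
ee_rot: [-0.001, 0.795, 0.606, 0.0]
contact_force: [-0.5, 0.5, -0.1]
width: 0.0244
```

View pics/fin_scene.png

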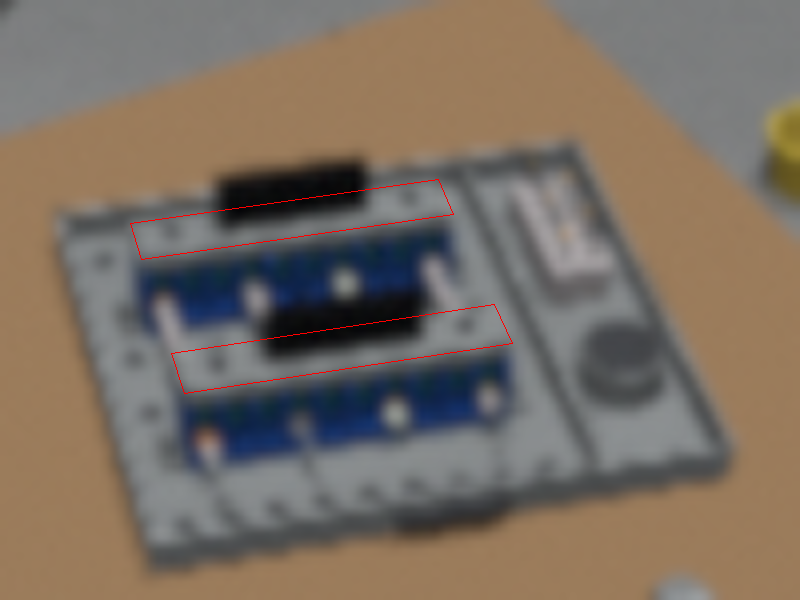

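View pics/fin_top.png

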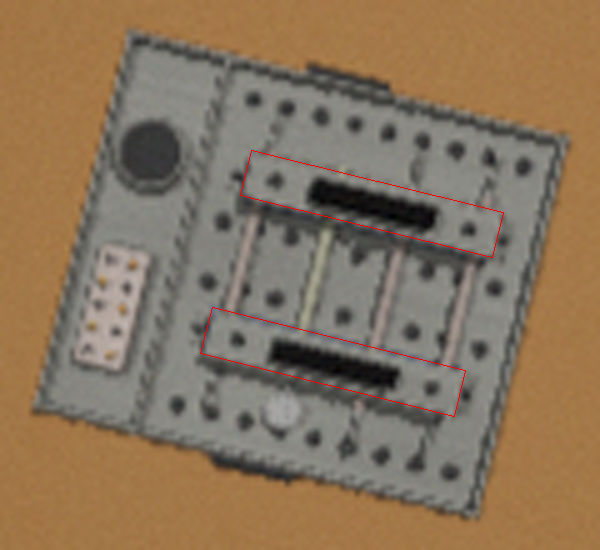

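Both combs match the home outlines at scene about (257,193) and (262,208) and top about (257,212) and (264,181). All four handles run straight under them. Handing in.

```bash
python3 - <<'E'
from rig import *
s=get_state();print(s["clock"],s["contact_force"]);print(sign_off())
E
```

```text
30.7 [0.27440409 0.11907054 0.10785632]
the job is handed in; nothing more can be done
None
```

I laid the mouth mirror in the free gap at about y = +21 mm, between the green-banded and yellow-banded instruments, with its head toward the robot. I then seated the right-hand steel comb on the front rail and the left-hand one on the back rail. I never gripped the red and orange look-alikes. The job was handed in at 30.7 s; `sign_off()` gives no verdict.

**Last checks:**
- **Seating:** each comb met its rail within 0.5 mm of the predicted home height. I pressed each with about 6 N, far below the 45 N limit.
- **Position:** in both camera views the combs lie on the outlines expected for fully home, level and flush. All four handles run straight through the gaps of both rails.
- **Clearance:** the arm was about 20 cm up, off to one side, with no contact force.

**Disagreements:**
- The two cameras differed by about 1 mm on the combs' position along the rails. I steered between them, and both combs went in without touching the fins.
- The gripper read about 1–2 mm narrower than the real mirror and comb thicknesses.
- I did not re-measure where the bystanders ended up. The force readings showed no unexpected contact.

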